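# Load the last sample tube and hold up the rack

### The arm

A 6-joint arm with a two-finger parallel gripper is mounted at the origin on a cart in front of the work surface, level with it; the furniture and walls round the work are solid. World frame = base frame: x ahead of the robot, y to its left, z up, the work surface at z = 0. Lengths are in mm, angles in rad, forces in N, time in s.
With the tool pointing down it reaches from about 300 to 775 mm from the base axis. Payload 14.6 kg.
Tool frame: the origin (TCP) lies midway between the tips of the shut fingers; the grasp point (between the pads) lies 19 mm behind it; x points along the fingers, z is the direction in which the jaws open and shut, and the axes are right-handed (so a half turn about x gives the same grasp; the last joint's range is limited). The gripper opens to 94 mm and grips with 3 to 60 N. Pads are 16 mm wide; open, the fingers measure 119 mm over their backs; the gripper's body (75 mm by 177 mm) begins 78 mm behind the grasp point.
Start: joints at [-1.348, 0.3, 1.521, -0, 1.321, -0.067], TCP at [157.161, -527.057, 205.446] pointing down, gripper open.
Joint ranges: [-3.03, 3.03], [-0.79, 2.21], [0.23, 2.52], [-1.04, 4.18], [0, 3.07], [-2.55, 2.55]. Speed limits (rad/s): [2.22, 2.22, 2.57, 3.14, 3.14, 3.14].

### API

Orientations are given as [roll, pitch, yaw] about the fixed x, y, z axes, in that order (R = Rz(yaw) Ry(pitch) Rx(roll)).
In Python, from cell import * gives the robot as it stands.
- The arm moves only by the tool play_rows, never from a script. Its argument "motion" is one flat list of numbers, 7 for each row, row after row: the turn, a rotation vector about the tool's x, y, z in rad, then the shift along the tool's x, y, z in m, then the closure, from -1 (fully open) to 1 (shut), so that 0 is half open. In form: [rx, ry, rz, x, y, z, fingers, rx, ry, rz, x, y, z, fingers, ...]. A call has 1 to 20 rows; each row shifts and turns the pose as measured when the row begins, along the tool's axes as they then stand; what a row does not reach is not made up. A row lasts 1/10 s, in which the tool goes at most 50 mm and 8.59 degrees, less where a joint would pass 70% of its speed; a pose out of reach is approached as far as the arm can. A call with a gripper value outside its range is refused whole. The fingers move at their own pace and stop on an object; "newtons" is the grip in N (left out, the last holds). Time passes only in rows, so rows that do not move let the fingers close. It gives the time, the measured TCP pose, the force and the opening at its end, in the units of the state.
- read_state(): the state, without advancing time (a new reading comes with each control period).
- camera(name): name is "scene" or "top" or "wrist"; returns (picture, depth): 400x640x3 uint8, blue, green, red; 400x640 float32, mm along the optical axis (not along the pixel's ray), 0 where there is no reading.
- camera_params(name): a dict with "fx", "fy", "cx", "cy" (pixels), "k1" (the pictures are not rectified: a ray, as slopes to the right and down, at radius r is drawn at 1 + k1 r^2 times it, then the intrinsics apply), "T" (4x4, takes a point from camera to world coordinates). Camera axes: x right, y down, z forward; pixel columns grow to the right and rows downward; lengths in mm; the calibration is good to about 2 mm. A picture is of the moment at which its call begins: read the wrist's pose just before it. camera_params takes no time and is no camera call; for the wrist camera it gives the pose at the moment of the call.
- sign_off(): hands the job in, once; it reports no verdict.
Trained networks look in the newest picture that a camera, given by its name, has taken for a name from the list of things; names that differ only in an ending like _2 or _b are one class to them, and where a whole thing is asked for, a point or a joint stands for the part that bears it (a point fixed in the world has none). Each returns a list of dicts, best first, with "conf" (0 to 1); they miss things now and then, are a little off and sometimes report something else, mostly with a low value. They report only what shows in the picture. A call takes as long as a camera call. They do not tell look-alikes from the thing itself.
- masks_of(camera, name): "region" (400x640 bool, what is visible of it).
- place_of(camera, name): "at" ([x, y, z] in mm, in the coordinates of the camera as it stood for that picture, good to about 4 mm: a listed point, or the origin of a listed thing).
The state is a dict: "clock": time; "joints": joint angles; "qd": joint speeds; "effort": joint torques, N m; "eef_pos": TCP position; "eef_rot": TCP orientation; "wrist_force": force on the tool from outside, world axes, zero at the start; "moment": the same for the moment, N m; "finger_gap": finger opening in mm.
Only numpy, scipy, OpenCV 4.12 (cv2) and the standard library are available. Lean on these libraries where they do the work, as an engineer would, in place of code of your own. Each camera call takes 0.05 s, during which the arm holds its last target.

### The job

Take the tube with the orange cap out of its white stand and put it into any free hole of the green-blue tube rack at the front, the one that holds only two blue-capped tubes, all the way down, and let go of it. Then lift the loaded rack up with the gripper, to between 10 and 20 cm clear of the bench, and hold it there level and steady for three seconds for the vet to look at; finish while still holding it up, with all three tubes in it. Leave the green-capped tube in its stand, and leave the brown dropper bottle and the small brown vial alone.

Things in the scene. Friction and masses are not known exactly. Their poses are not given: they have to be found in the camera images.
- rack_center (a point): loose green-blue tube rack, 50 (x, across) x 118 (y, along) x 45 (z, up) mm, about 0.12 kg, on the bench. Point at its centre, 22.5 mm over its underside. Its top plate has 2 x 6 holes, 15 (x) by 14 (y) mm, centred at x = -11.5, 11.5 and y = -45, -27, -9, 9, 27, 45 mm from this point. A tube fully down has its cap 8 mm clear of the plate and its top 44.5 mm over this point.
- rack: the same rack; origin at the centre of its underside, same axes. Floor 3 mm thick, on which the tubes stand; top plate 3 mm thick, upper face at z = 45 mm, 48 mm wide across x; open between them along the long sides. It can be gripped from above across its middle, by the long edges of the top plate; the tube caps stay 4 mm inside these edges.
- tube_orange_center (a point): capped sample tube, 64 mm tall, about 14 g: body 11.2 mm diameter, cap 16 mm diameter on its upper 14 mm. Point half-way up (32 mm over its foot); z runs from foot to cap. Orange cap: the tube to be moved. Starts in one of the two white stands (either one), foot 6 mm above the bench, upright.
- tube_green_center (a point): capped sample tube, 64 mm tall, about 14 g: body 11.2 mm diameter, cap 16 mm diameter on its upper 14 mm. Point half-way up (32 mm over its foot); z runs from foot to cap. Green cap: stays in the other white stand.
- tube_blue_a_center (a point): capped sample tube, 64 mm tall, about 14 g: body 11.2 mm diameter, cap 16 mm diameter on its upper 14 mm. Point half-way up (32 mm over its foot); z runs from foot to cap. Blue cap: stands in the rack's hole at x = +11.5, y = +45 mm and stays there.
- tube_blue_b_center (a point): capped sample tube, 64 mm tall, about 14 g: body 11.2 mm diameter, cap 16 mm diameter on its upper 14 mm. Point half-way up (32 mm over its foot); z runs from foot to cap. Blue cap: stands in the rack's hole at x = -11.5, y = -45 mm and stays there.
- stand_a: fixed white block, 44 x 44 x 36 mm, on a grey foot 54 x 54 x 5 mm, with one upright hole of 13.5 mm diameter and 30 mm depth in the middle of its top; a tube stands in it. Origin at the centre of its underside.
- stand_b: a second fixed white block, the same as stand_a
- microscope: tall black microscope with a camera on top, fixed, on the bench between the arm's start and the work, reaching up to the wire shelf behind with its leads: about 0.22 m wide (y) and from x = 0.33 m back. Draw the arm in close to its base before swinging past it. Origin at the bench under its middle.
- oil_bottle_center (a point): brown dropper bottle with black cap, 31 mm diameter, 76 mm tall, standing loose; point half-way up. Bystander.
- vial_center (a point): squat brown glass vial with white cap, 23 mm diameter, 32 mm tall, standing loose; point half-way up. Bystander.
Mind the look-alikes: they are no part of the job. Leave any red look-alike of the stand_b alone.

How it is judged:
By the outcome, as a careful person would: the job done as asked, in the order asked, and still so for the second after the job is handed in, while the arm keeps its last pose, push and grip.
It also fails if it takes over 64 s, if anything falls off the work surface, if the arm or the gripper's body presses on something with over 40 N, if the wrist force passes 120 N, or if a joint passes its speed limit or range.

## Working session

There is one attempt and no reset: what is moved stays moved. The work goes in short steps, Python scripts to look and compute and a tool call to move; the robot and the scene stay as the last step left them, time stands still between calls to the robot, and variables do not carry over. Pictures are saved under pics/ and viewed, and the job is handed in when it is done.

Besides the shell and the picture viewer there is one more tool, called after "Emit:" as name(argument=value, ...) on one line, values as JSON. play_rows: Moves the arm, as the interface text tells. Its arguments: {"type":"object","properties":{"motion":{"type":"array","items":{"type":"number"}},"newtons":{"type":"number"}},"required":["motion"]}

```bash
ls; mkdir -p pics; python3 - <<'E'
from cell import *
import cv2
print(read_state())
for n in ["scene","top","wrist"]:
    p,d=camera(n); cv2.imwrite(f"pics/{n}0.png",p); c=camera_params(n); print(n,c)
E
```

```text
pics
{'clock': 0.0, 'joints': array([-1.34762487e+00,  3.00457229e-01,  1.52160735e+00,  1.91992853e-05,
        1.32070722e+00, -6.65820279e-02]), 'qd': array([ 0.00094844, -0.00025129, -0.00091635,  0.00082904,  0.0012283 ,
        0.00076512]), 'effort': array([-1.72540811e-03, -5.31804442e+01, -3.52737522e+01,  7.07967044e-02,
        2.44221976e-02, -7.93888876e-05]), 'eef_pos': array([ 157.09416097, -526.80008697,  204.88283143]), 'eef_rot': array([3.05924081, 1.56961704, 1.77819321]), 'wrist_force': array([ 0.03404158,  0.43071478, -0.27111586]), 'moment': array([-0.00143314, -0.02112875,  0.0261502 ]), 'finger_gap': 94.12111087805778}
scene {'fx': 481.66857426892227, 'fy': 481.66857426892227, 'cx': 319.0283053167553, 'cy': 203.5292935266171, 'k1': 0.049013955144053115, 'T': array([[-7.65590805e-01, -3.54331013e-01,  5.36954609e-01,
        -1.95492412e+02],
       [-6.43327847e-01,  4.21682516e-01, -6.38993847e-01,
         1.05611534e+03],
       [-9.03379351e-06, -8.34645667e-01, -5.50787265e-01,
         7.58031950e+02],
       [ 0.00000000e+00,  0.00000000e+00,  0.0000000
[... 301 characters left out ...]
, -2.66170189e-02,
         2.52503256e+02],
       [ 2.73324708e-02, -1.00708659e-01, -9.94540448e-01,
         9.68857461e+02],
       [ 0.00000000e+00,  0.00000000e+00,  0.00000000e+00,
         1.00000000e+00]])}
wrist {'fx': 306.7495984258428, 'fy': 306.7495984258428, 'cx': 315.91954078805077, 'cy': 204.00687593846567, 'k1': 0.017712456397385286, 'T': array([[ 2.84979610e-01, -9.24134813e-01, -2.54482749e-01,
         2.32472002e+02],
       [-9.58532743e-01, -2.75102957e-01, -7.43864470e-02,
        -5.04950711e+02],
       [-1.26585147e-03,  2.65128668e-01, -9.64212211e-01,
         3.84192280e+02],
       [ 0.00000000e+00,  0.00000000e+00,  0.00000000e+00,
         1.00000000e+00]])}
```

View pics/scene0.png

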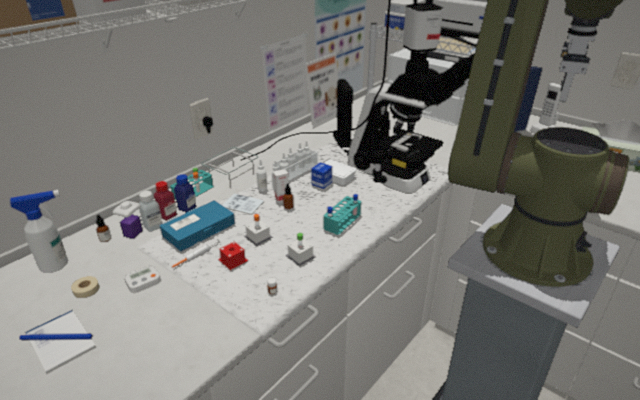

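View pics/top0.png

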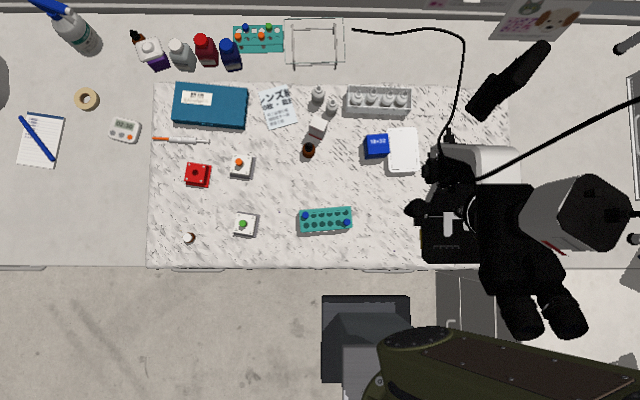

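View pics/wrist0.png

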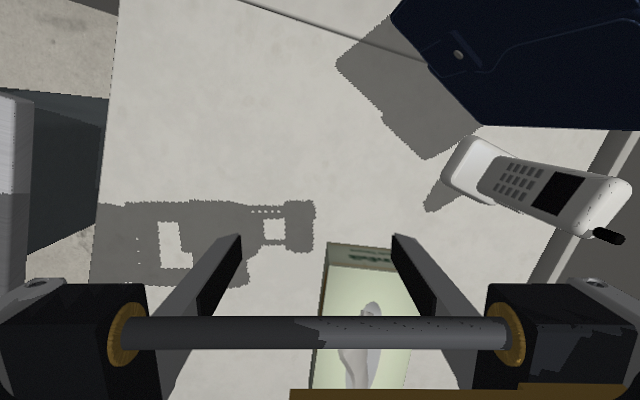

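The top view shows the rack with two blue caps at (325,220), the orange cap at (238,160), and the green cap at (242,224). The look-alikes are a red block at (197,174), and a back rack at (258,38) that has its own orange-capped tubes. The microscope sits between the arm and the work.

```bash
cat > h.py <<'E'
from cell import *
import numpy as np, cv2
np.set_printoptions(precision=1,suppress=True)
def K(c): return np.array([[c['fx'],0,c['cx']],[0,c['fy'],c['cy']],[0,0,1.]])
def und(c,uv):
    uv=np.asarray(uv,float).reshape(-1,1,2)
    # model: drawn = s*(1+k1 r^2)
    return cv2.undistortPoints(uv,K(c),np.array([c['k1'],0,0,0.])).reshape(-1,2)
def pts(c,uv,d):
    s=und(c,uv); d=np.asarray(d,float).reshape(-1,1)
    p=np.hstack([s*d,d]); return p@c['T'][:3,:3].T+c['T'][:3,3]
def cloud(c,D):
    v,u=np.mgrid[0:400,0:640]
    P=pts(c,np.stack([u.ravel(),v.ravel()],1),D.ravel()).reshape(400,640,3)
    P[D==0]=np.nan
    return P
def w(c,p): return np.asarray(p)@c['T'][:3,:3].T+c['T'][:3,3]
NAMES=["rack_center","tube_orange_center","tube_green_center","tube_blue_a_center","tube_blue_b_center","stand_a","stand_b","oil_bottle_center","vial_center","microscope"]
E
python3 - <<'E'
from h import *
for n in ["top","scene"]:
    p,D=camera(n); c=camera_params(n); P=cloud(c,D); np.save(f"{n}.npy",P); cv2.imwrite(f"pics/{n}1.png",p)
    for m in NAMES:
        if m in("tube_blue_b_center","stand_b") : continue
        for r in place_of(n,m)[:6]: print(n,m,round(r['conf'],2),w(c,r['at']))
P=np.load("top.npy")
print(P[150:175:3,238],'\n')
for z in range(0,1000,100):
    for n in["top","scene"]:
        P=np.load(f"{n}.npy"); m=(P[...,2]>z+8)&(P[...,2]<z+100)&(P[...,0]>150)&(P[...,0]<700)&(P[...,1]>-400)&(P[...,1]<100)
        if m.sum()>5: print(n,z,m.sum(),np.percentile(P[m],[1,99],axis=0).ravel(), "xmin y>-150..", P[m][:,0].min())
E
```

```text
top rack_center 0.87 [439.4 205.5  21.7]
top tube_orange_center 0.58 [566.6 397.   34.1]
top tube_green_center 0.49 [434.  388.1  38.5]
top tube_blue_a_center 0.59 [450.  247.8  33.8]
top stand_a 0.76 [571.1 394.5   1.9]
top stand_a 0.67 [431.8 386.9   4.7]
top stand_a 0.67 [548.7 502.1  -5.4]
top oil_bottle_center 0.54 [600.8 242.2  39.5]
top microscope 0.18 [431.6 389.7  33.9]
scene rack_center 0.65 [442.9 203.4  24.8]
scene tube_orange_center 0.6 [568.1 396.3  38.2]
scene tube_green_center 0.4 [428.5 389.5  33.9]
scene tube_blue_a_center 0.46 [444.8 247.4  34. ]
scene stand_a 0.82 [565.4 397.   -0.2]
scene stand_a 0.65 [430.8 386.8   4.9]
scene stand_a 0.55 [548.7 500.4   3.9]
scene oil_bottle_center 0.61 [604.4 246.6  37.4]
scene vial_center 0.41 [398.8 514.9  17. ]
[[607.3 410.8   1.1]
 [600.4 411.   -1. ]
 [585.1 404.4  38.3]
 [571.9 399.1  69.8]
 [565.1 398.9  70. ]
 [560.6 400.6  58.3]
 [557.3 403.7  38.1]
 [550.9 404.1  34.8]
 [546.2 406.1  20.9]] 

top 0 3149 [ 459.7 -176.5    9.6  699.6   97.4   97.1] xmin y>-150.. 424.2216131569305
scene 0 2810 [ 361.6 -170.1    8.9  698.
[... 257 characters left out ...]
4  210.9  566.8   98.8  299.3] xmin y>-150.. 157.39534584386416
scene 200 1869 [ 167.1 -115.5  209.   560.3   99.2  299.3] xmin y>-150.. 152.80445936936212
top 300 12218 [ 165.  -136.6  309.5  519.8   93.2  399. ] xmin y>-150.. 156.8455480567751
scene 300 3489 [ 151.  -118.6  308.9  519.    95.9  398.9] xmin y>-150.. 150.03359509433494
top 400 7747 [ 197.8 -129.3  408.5  556.2   61.5  499.2] xmin y>-150.. 186.7519835472746
scene 400 3338 [ 151.4 -392.6  409.1  550.8   68.3  499.3] xmin y>-150.. 150.01214672213763
top 500 3969 [ 227.  -136.7  508.5  667.8   67.9  585.6] xmin y>-150.. 222.26927160703625
scene 500 1205 [ 150.8 -105.1  508.5  445.4   39.6  559.5] xmin y>-150.. 150.02462319594508
```

```bash
python3 - <<'E'
from h import *
P=np.load("top.npy")
for uv in [(530,335),(520,330),(575,325),(580,330),(550,300),(600,260),(600,230),(570,210),(480,150),(460,210),(410,210),(430,235),(450,250),(490,290),(500,90),(500,320),(440,340),(500,345)]: print(uv,P[uv[1],uv[0]])
import cv2
p=cv2.imread("pics/top1.png"); s=cv2.imread("pics/scene1.png")
cv2.imwrite("pics/topc.png",cv2.resize(p[100:400,380:640],None,fx=2,fy=2,interpolation=2))
cv2.imwrite("pics/toptask.png",cv2.resize(p[130:270,150:370],None,fx=3.5,fy=3.5,interpolation=2))
cv2.imwrite("pics/scenec.png",cv2.resize(s[0:270,200:520],None,fx=2.2,fy=2.2,interpolation=2))
E
```

```text
(530, 335) [262.5 -67.7 385.2]
(520, 330) [270.9 -50.2 391.5]
(575, 325) [ 278.6 -125.2  398.6]
(580, 330) [ 270.  -137.5  390.6]
(550, 300) [ 310.6 -100.8  382.1]
(600, 260) [ 349.9 -460.9   -1.8]
(600, 230) [407.5 -91.4 503.9]
(570, 210) [430.5 -56.6 503.9]
(480, 150) [552.7 -54.3 272.4]
(460, 210) [453.4 -46.1 192.8]
(410, 210) [457.8  32.9 125. ]
(430, 235) [406.3  -6.5 129.5]
(450, 250) [375.9 -47.2 129.8]
(490, 290) [318.8 -36.9 330.5]
(500, 90) [ 707.4 -153.4  154.9]
(500, 320) [ 181.7 -280.6 -152. ]
(440, 340) [231.5  26.4 279. ]
(500, 345) [244.7 -32.4 367.4]
```

View pics/topc.png

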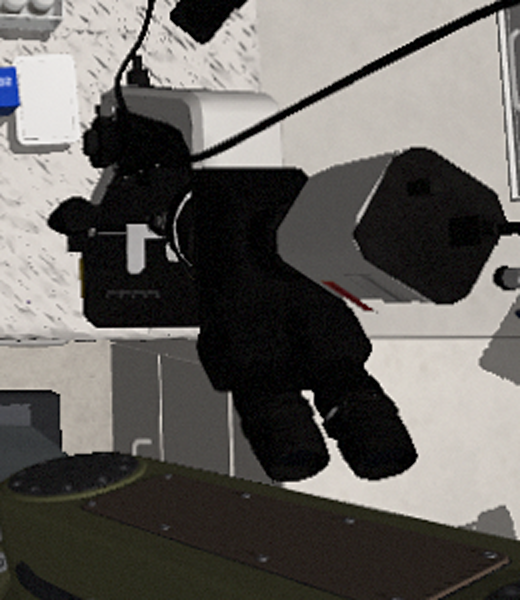

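View pics/toptask.png

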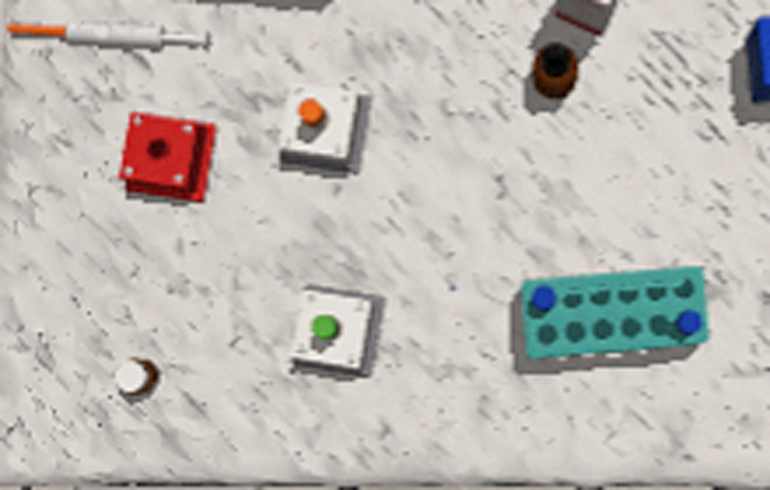

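View pics/scenec.png

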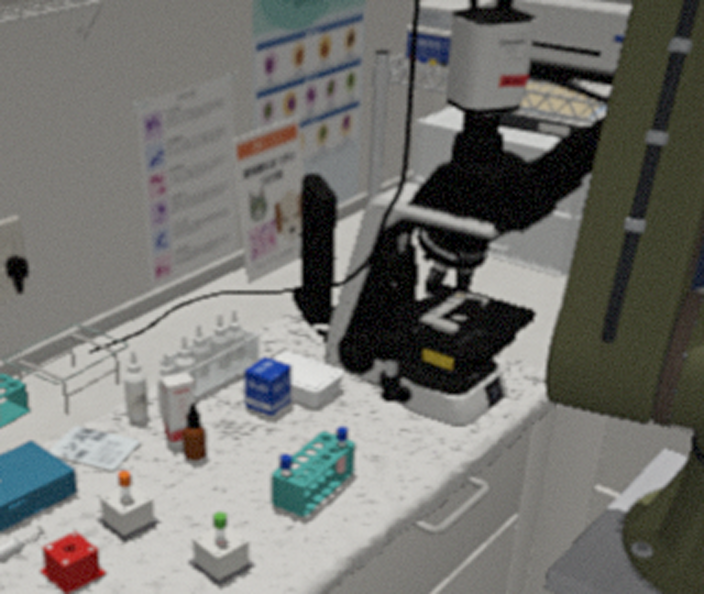

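```bash
cat >> h.py <<'E'
from scipy.spatial.transform import Rotation as Ro
def st():
    s=read_state(); R=Ro.from_euler('xyz',s['eef_rot']).as_matrix()
    print('t',round(s['clock'],2),'q',np.round(s['joints'],3),'p',s['eef_pos'],'F',s['wrist_force'],'gap',round(s['finger_gap'],1)); print(np.round(R,3))
    with open('log.txt','a') as f: f.write(repr((list(map(float,s['joints'])),list(map(float,s['eef_pos'])),R.tolist()))+"\n")
    return s,R
E
python3 -c "
from h import *
s,R=st()
c=camera_params('wrist'); print(R.T@c['T'][:3,:3]); print(R.T@(c['T'][:3,3]-s['eef_pos']))"
```

```text
t 1.05 q [-1.3  0.3  1.5  0.   1.3 -0.1] p [ 157.2 -527.1  205.5] F [0.6 0.6 0.8] gap 93.6
[[ 0.   1.   0.3]
 [-0.   0.3 -1. ]
 [-1.   0.   0. ]]
[[ 0.  -0.3  1. ]
 [-0.  -1.  -0.3]
 [ 1.  -0.  -0. ]]
[-179.1   78.5    0.4]
```

Emit:
play_rows(motion=[0, 0, 0, 0, 0, -0.04, -1, 0, 0, 0, 0, 0, -0.04, -1, 0, 0, 0, 0, 0, -0.04, -1])

```text
clock: 1.35
eef_pos: [122.4, -410.9, 203.3]
eef_rot: [3.046, 1.568, 1.766]
wrist_force: [-0.0, -0.3, 0.5]
finger_gap: 94.2
```

```bash
sed -i 's/precision=1/precision=3/' h.py; python3 -c "
from h import *
st()"
```

```text
t 1.35 q [-1.367  0.029  1.841  0.     1.273 -0.086] p [ 122.444 -410.86   203.268] F [-0.009 -0.3    0.513] gap 94.2
[[-0.001  0.958  0.286]
 [ 0.003  0.286 -0.958]
 [-1.     0.    -0.003]]
```

Emit:
play_rows(motion=[0, 0, 0, -0.03, 0, 0, -1, 0, -0.1, 0, -0.03, 0, -0.02, -1, 0, -0.1, 0, -0.02, 0, -0.02, -1])

```text
clock: 1.65
eef_pos: [109.2, -365.6, 278.1]
eef_rot: [0.007, 1.383, -1.274]
wrist_force: [-0.8, 0.1, 1.3]
finger_gap: 94.4
```

```bash
python3 -c "
from h import *
st()"
```

```text
t 1.65 q [-1.392 -0.267  1.94   0.023  1.283 -0.116] p [ 109.241 -365.618  278.113] F [-0.791  0.14   1.268] gap 94.4
[[ 0.054  0.958  0.281]
 [-0.178  0.286 -0.942]
 [-0.983  0.001  0.186]]
```

```bash
python3 - <<'E'
from h import *
np.set_printoptions(precision=0,suppress=True)
p,D=camera("scene"); c=camera_params("scene"); P=cloud(c,D); cv2.imwrite("pics/s2.png",cv2.resize(p[:,360:],None,fx=2,fy=1.45)); 
p2,D2=camera("top"); P2=cloud(camera_params("top"),D2); cv2.imwrite("pics/t2.png",cv2.resize(p2[140:,260:],None,fx=2,fy=2))
for Q in(P,P2):
    for z in range(0,900,50):
        m=(Q[...,2]>z)&(Q[...,2]<z+50)&(np.hypot(Q[...,0],Q[...,1])<330)
        # exclude microscope
        m&=~((Q[...,0]>230)&(Q[...,1]>-180)&(Q[...,1]<60))
        if m.sum()>5: print(z,m.sum(),np.percentile(Q[m][:,:2],[1,99],axis=0).ravel(),np.percentile(np.hypot(*Q[m][:,:2].T),[50,99]))
E
```

```text
0 5574 [-146. -147.  143.  157.] [121. 203.]
50 1834 [-100.  -27.   83.   90.] [ 79. 101.]
100 1448 [-75.   0.  68.  77.] [74. 79.]
150 2119 [-115.   23.  204.  105.] [ 75. 227.]
200 3502 [-120.   39.  203.  122.] [101. 233.]
250 4505 [-115. -307.  199.  139.] [ 92. 320.]
300 3072 [ -66. -303.  200.  153.] [ 69. 317.]
350 1879 [  49. -282.  200.  164.] [220. 290.]
400 2156 [  58. -308.  197.  178.] [227. 319.]
450 2131 [  63. -316.  195.  192.] [230. 326.]
500 1994 [ 90.  46. 194. 204.] [223. 272.]
550 3581 [-60. 126. 190. 209.] [192. 277.]
600 197 [-59. 160.  29. 178.] [171. 180.]
0 1172 [  37. -296.  150.  160.] [166. 312.]
150 101 [212.  38. 230. 104.] [235. 237.]
200 358 [209.  42. 230. 116.] [237. 240.]
250 615 [207.  16. 230. 131.] [234. 245.]
300 853 [206.   7. 230. 143.] [234. 251.]
350 1275 [203.  12. 229. 157.] [235. 257.]
400 1652 [201.  27. 226. 169.] [238. 263.]
450 1300 [204.  40. 224. 156.] [235. 257.]
500 43 [220.  52. 222.  73.] [229. 232.]
```

View pics/s2.png

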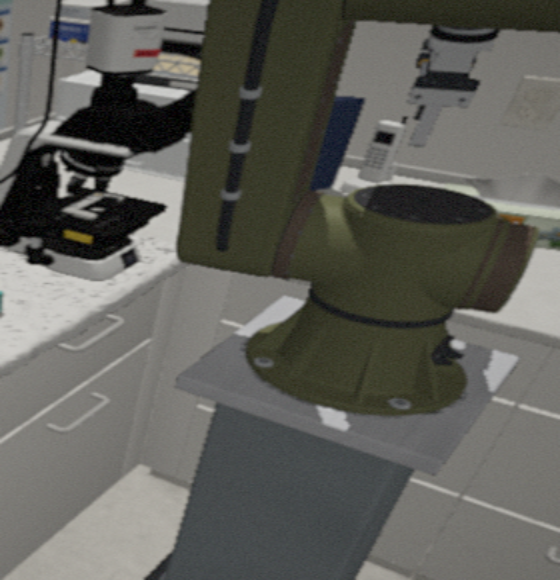

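View pics/t2.png

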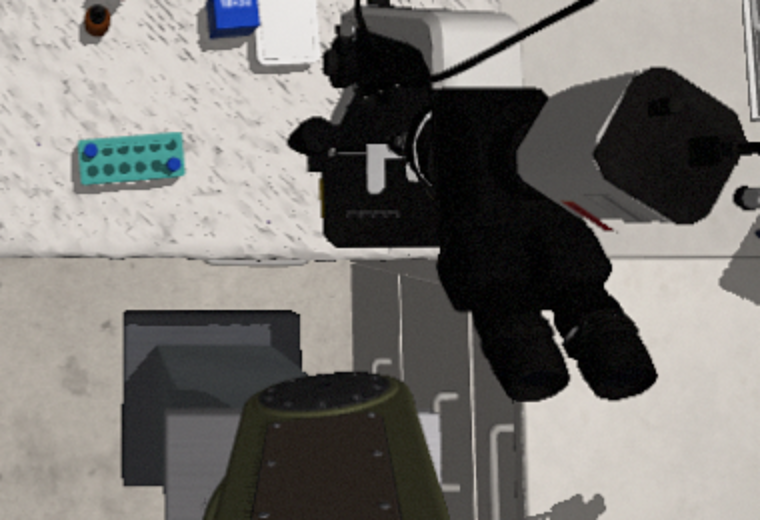

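Emit:
play_rows(motion=[0, 0.093, 0, -0.01, 0, 0, -1, 0, 0.093, 0, -0.01, 0, 0, -1, -0.143, 0, 0, 0, 0, 0, -1, -0.143, 0, 0, 0, 0, 0, -1, -0.143, 0, 0, 0, 0, 0, -1, -0.143, 0, 0, 0, 0, 0, -1, -0.143, 0, 0, 0, 0, 0, -1, -0.143, 0, 0, 0, 0, 0, -1, -0.143, 0, 0, 0, 0, 0, -1, -0.143, 0, 0, 0, 0, 0, -1, -0.143, 0, 0, 0, 0, 0, -1, -0.143, 0, 0, 0, 0, 0, -1, -0.143, 0, 0, 0, 0, 0, -1])

```text
clock: 3.05
eef_pos: [108.5, -364.0, 297.0]
eef_rot: [1.476, 1.556, 1.828]
wrist_force: [0.7, -0.3, -0.5]
finger_gap: 94.1
```

```bash
python3 -c "
from h import *
st()"
```

```text
t 3.05 q [-1.377 -0.145  1.789 -0.001  1.512 -1.729] p [ 108.485 -364.037  296.958] F [ 0.662 -0.267 -0.463] gap 94.1
[[-0.004 -0.345  0.939]
 [ 0.014  0.939  0.345]
 [-1.     0.014  0.001]]
```

Emit:
play_rows(motion=[0, 0, 0, 0, 0.04, 0.0025, -1, 0, 0, 0, 0, 0.04, 0.0025, -1, 0, 0, 0, 0, 0.04, 0.0025, -1, 0, 0, 0, 0, 0.03, 0.002, -1])

```text
clock: 3.45
eef_pos: [64.5, -218.2, 296.4]
eef_rot: [1.444, 1.543, 1.803]
wrist_force: [0.3, 0.3, 1.2]
finger_gap: 94.0
```

```bash
python3 -c "
from h import *
st()
for n in ['scene','wrist']:
    p,D=camera(n); cv2.imwrite(f'pics/{n}3.png',p)"
```

```text
t 3.45 q [-1.442 -0.537  2.058 -0.003  1.647 -1.8  ] p [  64.511 -218.232  296.351] F [0.254 0.261 1.208] gap 94.0
[[-0.006 -0.351  0.936]
 [ 0.027  0.936  0.351]
 [-1.     0.027  0.003]]
```

View pics/scene3.png

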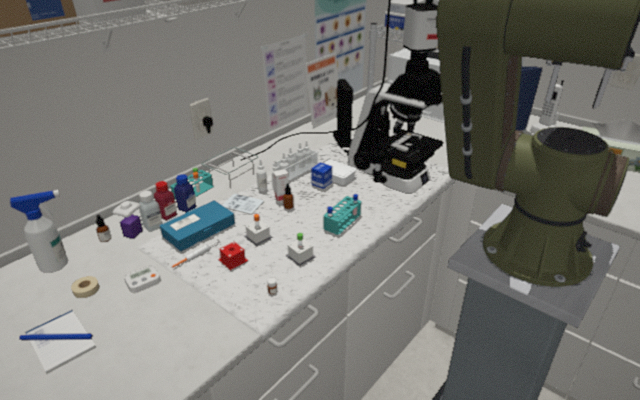

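View pics/wrist3.png

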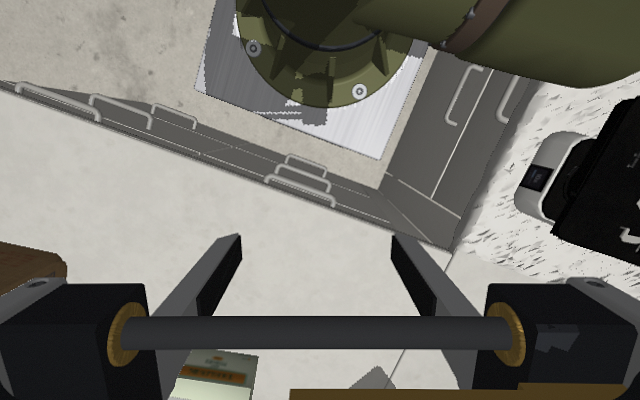

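Emit:
play_rows(motion=[0, 0, 0, 0, 0.028, 0.002, -1, 0, 0, 0, 0, 0.028, 0.002, -1])

```text
clock: 3.75
eef_pos: [48.6, -164.8, 298.1]
eef_rot: [1.438, 1.542, 1.796]
wrist_force: [-0.3, 0.1, 0.4]
finger_gap: 94.0
```

```bash
python3 -c "
from h import *
st()
p,D=camera('top'); cv2.imwrite('pics/t4.png',p); P=cloud(camera_params('top'),D)
m=(P[...,0]>100)&(P[...,0]<330)&(P[...,1]<60)&(P[...,1]>-300)&(P[...,2]>150)
v,u=np.nonzero(m)
import collections
for z in range(150,700,50):
    k=(P[v,u,2]>z)&(P[v,u,2]<z+50)
    if k.any():
        q=P[v[k],u[k]]; r=np.hypot(q[:,0],q[:,1]); i=r.argmin(); print(z,k.sum(),r[i],q[i],u[k][i],v[k][i])
"
```

```text
t 3.75 q [-1.492 -0.699  2.128 -0.004  1.741 -1.851] p [  48.595 -164.761  298.1  ] F [-0.347  0.079  0.428] gap 94.0
[[-0.006 -0.351  0.936]
 [ 0.028  0.936  0.351]
 [-1.     0.028  0.004]]
150 117 230.26870126628972 [228.068  31.762 159.243] 417 327
200 391 232.94439813962114 [232.154  19.17  230.317] 435 333
250 1233 140.03068797689505 [130.934 -49.647 263.749] 483 399
300 1438 146.45520930783553 [145.653 -15.307 302.578] 472 399
350 3534 167.06637892275023 [164.609  28.548 352.643] 456 399
400 926 273.1735960175942 [270.615 -37.297 402.516] 515 332
```

View pics/t4.png

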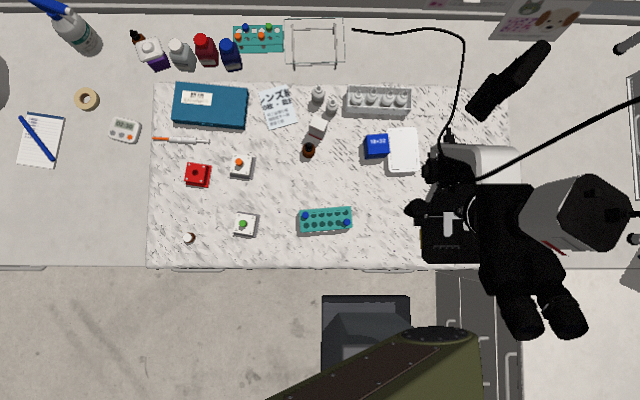

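Emit:
play_rows(motion=[0, 0, 0, 0, 0.013, 0.001, -1, -0.13, 0, 0, 0, 0, 0.021, -1, -0.13, 0, 0, 0, 0, 0.021, -1, -0.13, 0, 0, 0, 0, 0.021, -1, -0.13, 0, 0, 0, 0, 0.021, -1])

```text
clock: 4.3
eef_pos: [116.0, -107.9, 300.3]
eef_rot: [0.952, 1.541, 1.832]
wrist_force: [-0.3, -0.3, -0.5]
finger_gap: 94.0
```

```bash
python3 -c "
from h import *
s,R=st(); p=s['eef_pos']; print(np.hypot(*p[:2]),np.degrees(np.arctan2(p[1],p[0])))
p,D=camera('scene'); cv2.imwrite('pics/s5.png',p)
p,D=camera('top'); cv2.imwrite('pics/t5.png',p)
"
```

```text
t 4.3 q [-0.998 -0.742  2.139  0.009  1.772 -1.876] p [ 116.021 -107.91   300.307] F [-0.344 -0.348 -0.478] gap 94.0
[[-0.008 -0.77   0.637]
 [ 0.029  0.637  0.77 ]
 [-1.     0.024  0.017]]
158.4473331970368 -42.92548342144556
```

View pics/t5.png

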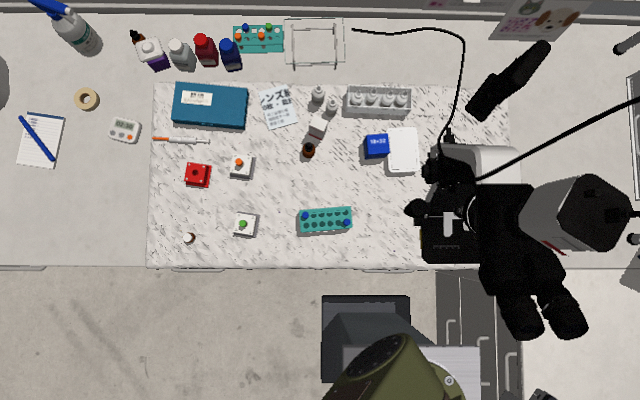

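View pics/s5.png

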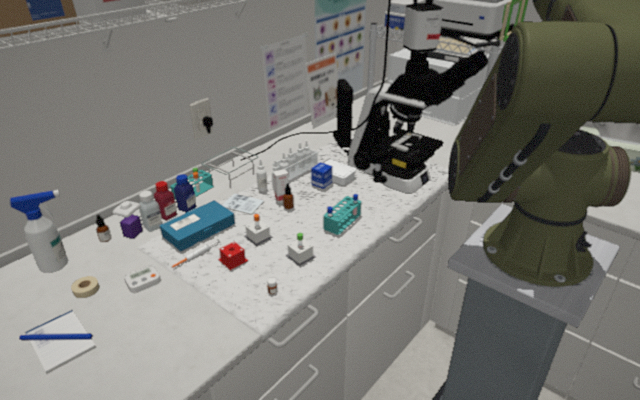

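Emit:
play_rows(motion=[-0.13, 0, 0, 0, 0, 0.0205, -1, -0.13, 0, 0, 0, 0, 0.0205, -1, -0.13, 0, 0, 0, 0, 0.0205, -1, -0.13, 0, 0, 0, 0, 0.0205, -1])

```text
clock: 4.8
eef_pos: [156.2, -37.8, 302.1]
eef_rot: [0.522, 1.538, 1.922]
wrist_force: [0.0, -0.9, -0.1]
finger_gap: 94.2
```

```bash
python3 -c "
from h import *
s,R=st(); p=s['eef_pos']; print(np.hypot(*p[:2]),np.degrees(np.arctan2(p[1],p[0])))
p,D=camera('top'); cv2.imwrite('pics/t6.png',p)
"
```

```text
t 4.8 q [-0.505 -0.74   2.135  0.022  1.772 -1.901] p [156.16  -37.803 302.139] F [ 0.008 -0.932 -0.09 ] gap 94.2
[[-0.011 -0.985  0.17 ]
 [ 0.031  0.17   0.985]
 [-0.999  0.016  0.028]]
160.67097469906068 -13.608228454801084
```

View pics/t6.png

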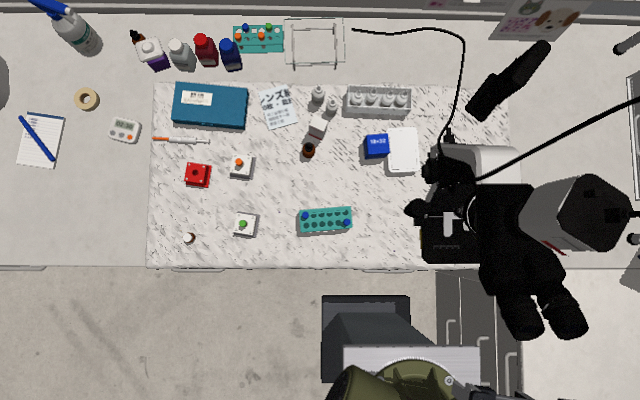

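Emit:
play_rows(motion=[-0.13, 0, 0, 0, 0, 0.0205, -1, -0.13, 0, 0, 0, 0, 0.0205, -1, -0.13, 0, 0, 0, 0, 0.0205, -1, -0.13, 0, 0, 0, 0, 0.0205, -1, -0.13, 0, 0, 0, 0, 0.0205, -1, -0.13, 0, 0, 0, 0, 0.0205, -1, -0.13, 0, 0, 0, 0, 0.0205, -1])

```text
clock: 5.55
eef_pos: [128.6, 97.8, 307.0]
eef_rot: [-0.241, 1.537, 2.073]
wrist_force: [0.9, -0.4, 0.1]
finger_gap: 93.9
```

```bash
python3 -c "
from h import *
s,R=st(); p=s['eef_pos']; print(np.hypot(*p[:2]),np.degrees(np.arctan2(p[1],p[0])))
p,D=camera('top'); cv2.imwrite('pics/t7.png',p); c=camera_params('top')
m=masks_of('top','rack_center')
r=m[0]['region']; P=cloud(c,D)
q=P[r]; q=q[(q[:,2]>40)&(q[:,2]<50)]; print(len(m),len(q),q.mean(0))
rect=cv2.minAreaRect(q[:,:2].astype(np.float32)); print(rect)
print(np.percentile(q,[1,99],axis=0))
"
```

```text
t 5.55 q [ 0.363 -0.755  2.129  0.034  1.772 -1.944] p [128.586  97.751 307.011] F [ 0.947 -0.4    0.086] gap 93.9
[[-0.016 -0.737 -0.676]
 [ 0.03  -0.676  0.736]
 [-0.999 -0.008  0.033]]
161.52271405435164 37.24191691635408
1 798 [443.103 205.181  45.705]
((443.3872985839844, 205.23013305664062), (50.05344772338867, 118.00715637207031), 5.194559097290039)
[[416.905 146.575  42.061]
 [471.494 263.382  49.303]]
```

```bash
cat >> h.py <<'E'
def plan(goal_p,yawdeg,n,f=-1,s=None,nd=4):
    """goal tool: x down, z at azimuth yawdeg"""
    if s is None: s=read_state()
    R0=Ro.from_euler('xyz',s['eef_rot']); p0=np.array(s['eef_pos'])
    a=np.radians(yawdeg); z=np.array([np.cos(a),np.sin(a),0]); x=np.array([0,0,-1.]); y=np.cross(z,x)
    R1=Ro.from_matrix(np.stack([x,y,z],1))
    dv=(R0.inv()*R1).as_rotvec(); dp=(np.array(goal_p)-p0)
    out=[]
    for i in range(n):
        Ri=R0*Ro.from_rotvec(dv*i/n)
        sh=Ri.inv().apply(dp/n)/1000
        out.append(list(np.round(dv/n,3))+list(np.round(sh,nd))+[f])
    print("rot/row deg",np.degrees(np.linalg.norm(dv))/n,"mm/row",np.linalg.norm(dp)/n)
    print(", ".join(f"{v+0:g}" for r in out for v in r))
E
python3 -c "
from h import *
plan([560,385,200],5.2,15)"
```

```text
rot/row deg 8.507717435370022 mm/row 35.29133732884852
0.148, 0.002, -0.002, 0.0072, -0.0341, -0.0058, -1, 0.148, 0.002, -0.002, 0.0073, -0.0345, -0.0007, -1, 0.148, 0.002, -0.002, 0.0074, -0.0342, 0.0045, -1, 0.148, 0.002, -0.002, 0.0075, -0.0332, 0.0095, -1, 0.148, 0.002, -0.002, 0.0075, -0.0314, 0.0143, -1, 0.148, 0.002, -0.002, 0.0075, -0.0289, 0.0188, -1, 0.148, 0.002, -0.002, 0.0076, -0.0258, 0.0229, -1, 0.148, 0.002, -0.002, 0.0076, -0.0221, 0.0264, -1, 0.148, 0.002, -0.002, 0.0076, -0.0179, 0.0294, -1, 0.148, 0.002, -0.002, 0.0075, -0.0134, 0.0318, -1, 0.148, 0.002, -0.002, 0.0075, -0.0085, 0.0334, -1, 0.148, 0.002, -0.002, 0.0074, -0.0034, 0.0343, -1, 0.148, 0.002, -0.002, 0.0074, 0.0017, 0.0345, -1, 0.148, 0.002, -0.002, 0.0073, 0.0068, 0.0339, -1, 0.148, 0.002, -0.002, 0.0072, 0.0117, 0.0325, -1
```

Emit:
play_rows(motion=[0.148, 0.002, -0.002, 0.007, -0.034, -0.006, -1, 0.148, 0.002, -0.002, 0.007, -0.0345, -0.001, -1, 0.148, 0.002, -0.002, 0.007, -0.034, 0.0045, -1, 0.148, 0.002, -0.002, 0.0075, -0.033, 0.0095, -1, 0.148, 0.002, -0.002, 0.0075, -0.0315, 0.0145, -1, 0.148, 0.002, -0.002, 0.0075, -0.029, 0.019, -1, 0.148, 0.002, -0.002, 0.0075, -0.026, 0.023, -1, 0.148, 0.002, -0.002, 0.0075, -0.022, 0.0265, -1, 0.148, 0.002, -0.002, 0.0075, -0.018, 0.0295, -1, 0.148, 0.002, -0.002, 0.0075, -0.0135, 0.032, -1, 0.148, 0.002, -0.002, 0.0075, -0.0085, 0.0335, -1, 0.148, 0.002, -0.002, 0.0075, -0.0035, 0.034, -1, 0.148, 0.002, -0.002, 0.0075, 0.0015, 0.0345, -1, 0.148, 0.002, -0.002, 0.007, 0.007, 0.034, -1, 0.148, 0.002, -0.002, 0.007, 0.0115, 0.0325, -1])

```text
clock: 7.15
eef_pos: [615.3, 341.6, 185.9]
eef_rot: [-2.166, 1.56, -2.11]
wrist_force: [-0.2, -0.2, -0.1]
finger_gap: 94.0
```

```bash
python3 -c "
from h import *
s,R=st()
p,D=camera('wrist'); c=camera_params('wrist'); cv2.imwrite('pics/w8.png',p)
for m in ['tube_orange_center','stand_a','rack_center']:
    for r in place_of('wrist',m)[:4]: print(m,round(r['conf'],2),w(c,r['at']))
"
```

```text
t 7.15 q [ 0.457  0.678  1.014 -0.006  1.458  0.402] p [615.303 341.557 185.912] F [-0.169 -0.237 -0.1  ] gap 94.0
[[-0.006 -0.056  0.998]
 [-0.009  0.998  0.056]
 [-1.    -0.009 -0.006]]
tube_orange_center 0.78 [569.677 403.999  33.135]
stand_a 0.65 [434.99  389.964  -3.774]
stand_a 0.56 [553.825 506.931  -5.846]
rack_center 0.97 [440.209 202.186  18.25 ]
rack_center 0.29 [568.457 397.913  -5.594]
```

View pics/w8.png

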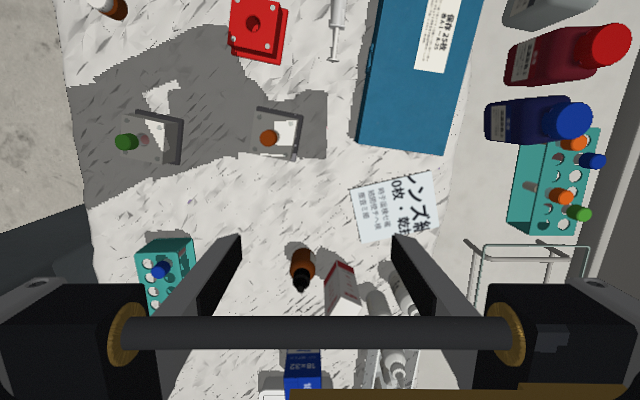

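```bash
cat >> h.py <<'E'
def cap(cam,box,hue,save=None):
    p,D=camera(cam); c=camera_params(cam); P=cloud(c,D)
    h=cv2.cvtColor(p,cv2.COLOR_BGR2HSV); x0,y0,x1,y1=box
    m=np.zeros(D.shape,bool); m[y0:y1,x0:x1]=True
    m&=(h[...,0]>=hue[0])&(h[...,0]<=hue[1])&(h[...,1]>110)&(h[...,2]>40)&(D>0)
    q=P[m]; zt=np.percentile(q[:,2],90); t=q[q[:,2]>zt-4]
    (cx,cy),r=cv2.minEnclosingCircle(t[:,:2].astype(np.float32))
    print(cam,'n',m.sum(),len(t),'ztop',zt,'mean',t.mean(0),'circ',cx,cy,r)
    if save: cv2.imwrite(save,p)
    return p,m
E
python3 - <<'E'
from h import *
p,m=cap('wrist',(245,115,300,165),(3,18))
cr=p[90:180,220:340]; cv2.imwrite('pics/crop8.png',cv2.resize(cr,None,fx=5,fy=5,interpolation=2))
cap('top',(222,145,255,180),(3,18))
cap('scene',(240,200,275,235),(3,18))
plan([568,398,150],5.2,5)
E
```

```text
wrist n 228 198 ztop 72.09370577720276 mean [566.41  399.372  71.249] circ 566.2850341796875 399.3132019042969 7.546897888183594Traceback (most recent call last):
  File "<stdin>", line 4, in <module>
  File "h.py", line 44, in cap
    q=P[m]; zt=np.percentile(q[:,2],90); t=q[q[:,2]>zt-4]
               ~~~~~~~~~~~~~^^^^^^^^^^^
    return _quantile_unchecked(
        a, q, axis, out, overwrite_input, method, keepdims, weights)
    return _ureduce(a,
                    func=_quantile_ureduce_func,
    ...<5 lines>...
                    overwrite_input=overwrite_input,
                    method=method)
    r = func(a, **kwargs)
    result = _quantile(arr,
                       quantiles=q,
    ...<2 lines>...
                       out=out,
                       weights=wgt)
    slices_having_nans = np.isnan(arr[-1, ...])
                                  ~~~^^^^^^^^^
IndexError: index -1 is out of bounds for axis 0 with size 0
```

View pics/crop8.png

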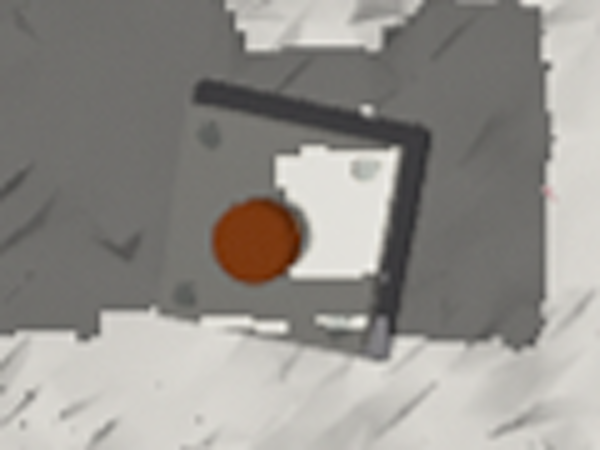

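Candidates for the orange tube in the wrist view are (269,138), which is in a white stand, and the orange caps at (573,142) and (563,197), which are in the back rack. The red block at (255,25) is a look-alike stand. The crop confirms an orange cap in a white stand, so I choose (269,138).

```bash
python3 -c "
from h import *
plan([566.4,399.3,110],5.2,5)"
```

```text
rot/row deg 0.2820289287943295 mm/row 21.288440912485544
-0.005, -0.001, 0.002, 0.0156, 0.0119, -0.0083, -1, -0.005, -0.001, 0.002, 0.0156, 0.0119, -0.0083, -1, -0.005, -0.001, 0.002, 0.0156, 0.0119, -0.0082, -1, -0.005, -0.001, 0.002, 0.0156, 0.0119, -0.0082, -1, -0.005, -0.001, 0.002, 0.0156, 0.012, -0.0082, -1
```

Emit:
play_rows(motion=[-0.005, -0.001, 0.002, 0.015, 0.012, -0.008, -1, -0.005, -0.001, 0.002, 0.015, 0.012, -0.008, -1, -0.005, -0.001, 0.002, 0.015, 0.012, -0.008, -1, -0.005, -0.001, 0.002, 0.015, 0.012, -0.008, -1, -0.005, -0.001, 0.002, 0.015, 0.012, -0.008, -0.3, 0, 0, 0, 0, 0, 0, -0.3])

```text
clock: 8.05
eef_pos: [568.8, 394.4, 120.4]
eef_rot: [0.519, 1.556, 0.608]
wrist_force: [0.5, 0.2, 0.7]
finger_gap: 81.9
```

```bash
python3 -c "
from h import *
s,R=st()
p,D=camera('wrist'); cv2.imwrite('pics/w9.png',p)
cap('wrist',(260,150,370,330),(3,18))
plan([566.4,399.3,110],5.2,1)
c=camera_params('top');d=camera('top')[0];cv2.imwrite('pics/t9.png',d)
"
```

```text
t 8.05 q [0.553 0.682 1.161 0.001 1.284 0.464] p [568.833 394.413 120.393] F [0.494 0.221 0.65 ] gap 81.9
[[ 0.012 -0.089  0.996]
 [ 0.008  0.996  0.089]
 [-1.     0.007  0.013]]
wrist n 333 269 ztop 71.34174326758063 mean [567.276 398.642  70.506] circ 567.3942260742188 398.305908203125 7.523861885070801
rot/row deg 1.030594837489327 mm/row 14.54187969803417
-0.003, 0.016, -0.008, 0.0127, 0.0057, -0.0041, -1
```

View pics/w9.png

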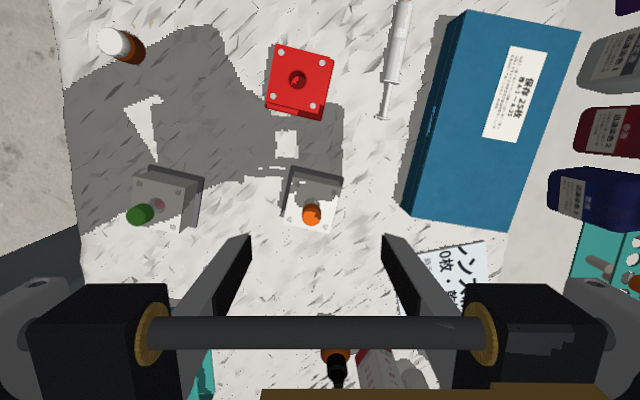

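```bash
python3 -c "
from h import *
plan([567.3,398.5,85],5.2,2,f=-0.3)"
```

```text
rot/row deg 0.5303987809473808 mm/row 19.185206149603857
-0.002, 0.008, -0.004, 0.0189, 0.0023, -0.002, -0.3, -0.002, 0.008, -0.004, 0.0189, 0.0024, -0.0018, -0.3
```

Emit:
play_rows(motion=[-0.002, 0.008, -0.004, 0.018, 0.0023, -0.0018, -0.3, -0.002, 0.008, -0.004, 0.018, 0.0023, -0.0018, -0.3, 0, 0, 0, 0, 0, 0, -0.3])

```text
clock: 8.5
eef_pos: [568.9, 397.1, 86.0]
eef_rot: [0.599, 1.569, 0.689]
wrist_force: [-0.2, 1.1, -0.6]
finger_gap: 60.7
```

```bash
python3 -c "
from h import *
s,R=st()
p,D=camera('wrist'); cv2.imwrite('pics/w10.png',p)
cap('wrist',(260,180,370,330),(3,18))
plan([567.3,398.5,52],5.2,3,f=-0.3)
"
```

```text
t 8.5 q [0.557 0.726 1.171 0.    1.244 0.467] p [568.901 397.146  85.999] F [-0.159  1.068 -0.648] gap 60.7
[[ 0.001 -0.089  0.996]
 [ 0.001  0.996  0.089]
 [-1.     0.001  0.001]]
wrist n 458 356 ztop 71.76348657407294 mean [566.819 399.128  70.924] circ 566.8441772460938 398.6188659667969 7.361788272857666
rot/row deg 0.09375431505608195 mm/row 12.17176618910466
0, 0.001, -0.001, 0.0121, 0.0004, -0.0008, -0.3, 0, 0.001, -0.001, 0.0121, 0.0004, -0.0008, -0.3, 0, 0.001, -0.001, 0.0121, 0.0004, -0.0008, -0.3
```

View pics/w10.png

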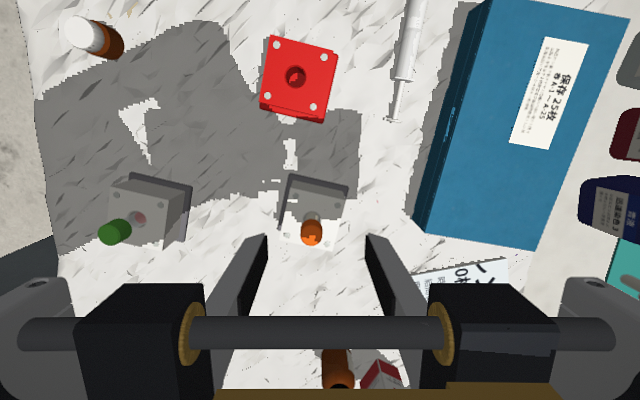

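Emit:
play_rows(motion=[0, 0, 0, 0.012, 0.0006, -0.0008, -0.3, 0, 0, 0, 0.012, 0.0006, -0.0006, -0.3, 0, 0, 0, 0.009, 0.0005, -0.0003, -0.3, 0, 0, 0, 0, 0, 0, -0.3])

```text
clock: 9.0
eef_pos: [568.1, 399.3, 53.0]
eef_rot: [0.493, 1.565, 0.582]
wrist_force: [0.2, -0.4, 0.5]
finger_gap: 61.0
```

```bash
python3 -c "
from h import *
s,R=st()
p,D=camera('wrist'); cv2.imwrite('pics/w11.png',p)
"
```

```text
t 9.0 q [0.56  0.76  1.194 0.    1.182 0.47 ] p [568.108 399.324  52.964] F [ 0.191 -0.368  0.545] gap 61.0
[[ 0.005 -0.089  0.996]
 [ 0.003  0.996  0.089]
 [-1.     0.003  0.005]]
```

View pics/w11.png

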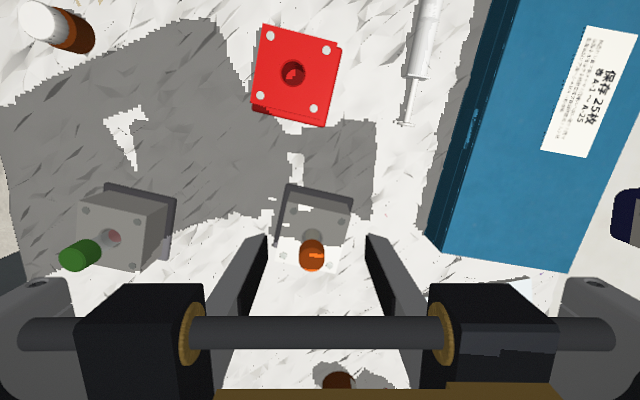

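Emit:
play_rows(motion=[0, 0, 0, 0, 0, 0, 1, 0, 0, 0, 0, 0, 0, 1, 0, 0, 0, 0, 0, 0, 1, 0, 0, 0, 0, 0, 0, 1, 0, 0, 0, 0, 0, 0, 1, 0, 0, 0, 0, 0, 0, 1, 0, 0, 0, 0, 0, 0, 1, 0, 0, 0, 0, 0, 0, 1], newtons=15)

```text
clock: 9.85
eef_pos: [568.7, 399.9, 55.5]
eef_rot: [0.519, 1.563, 0.609]
wrist_force: [-1.1, -1.1, -0.3]
finger_gap: 15.3
```

```bash
python3 -c "
from h import *
s,R=st()
p,D=camera('wrist'); cv2.imwrite('pics/w12.png',p)
"
```

```text
t 9.85 q [0.56  0.757 1.192 0.    1.184 0.47 ] p [568.711 399.866  55.526] F [-1.061 -1.062 -0.264] gap 15.3
[[ 0.007 -0.089  0.996]
 [ 0.005  0.996  0.089]
 [-1.     0.004  0.007]]
```

View pics/w12.png

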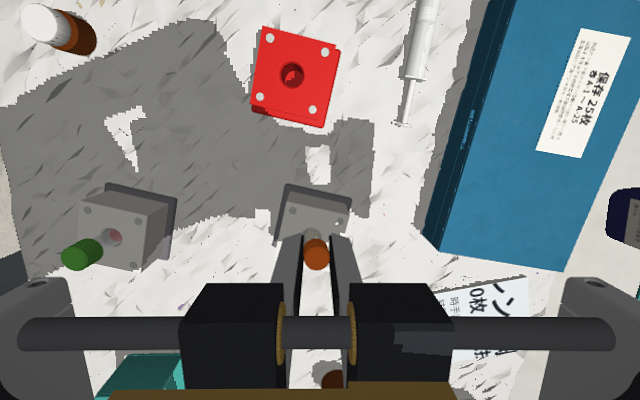

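Emit:
play_rows(motion=[0, 0, 0, -0.012, 0, 0, 1, 0, 0, 0, -0.02, 0, 0, 1, 0, 0, 0, -0.025, 0, 0, 1, 0, 0, 0, -0.025, 0, 0, 1, 0, 0, 0, -0.02, 0, 0, 1, 0, 0, 0, 0, 0, 0, 1])

```text
clock: 10.5
eef_pos: [568.8, 399.3, 165.6]
eef_rot: [0.443, 1.559, 0.532]
wrist_force: [0.3, 0.0, 0.8]
finger_gap: 15.3
```

```bash
python3 -c "
from h import *
s,R=st()
cap('wrist',(290,180,340,310),(3,18),'pics/w13.png')
p,D=camera('scene'); cv2.imwrite('pics/s13.png',cv2.resize(p[100:300,150:420],None,fx=2.5,fy=2.5))
plan([445,270,165],5.2,5,f=1)
"
```

```text
t 10.5 q [ 0.56   0.654  1.099 -0.     1.376  0.47 ] p [568.82  399.314 165.587] F [0.258 0.007 0.788] gap 15.3
[[ 0.01  -0.089  0.996]
 [ 0.006  0.996  0.089]
 [-1.     0.005  0.011]]
wrist n 747 508 ztop 178.90679032747434 mean [569.821 398.676 178.057] circ 569.8992919921875 398.66455078125 7.970046520233154
rot/row deg 0.08431944698290426 mm/row 35.609078511624254
0, 0.001, -0.001, -0.0009, -0.0235, -0.0268, 1, 0, 0.001, -0.001, -0.0008, -0.0235, -0.0268, 1, 0, 0.001, -0.001, -0.0008, -0.0234, -0.0268, 1, 0, 0.001, -0.001, -0.0007, -0.0234, -0.0268, 1, 0, 0.001, -0.001, -0.0007, -0.0234, -0.0268, 1
```

View pics/s13.png

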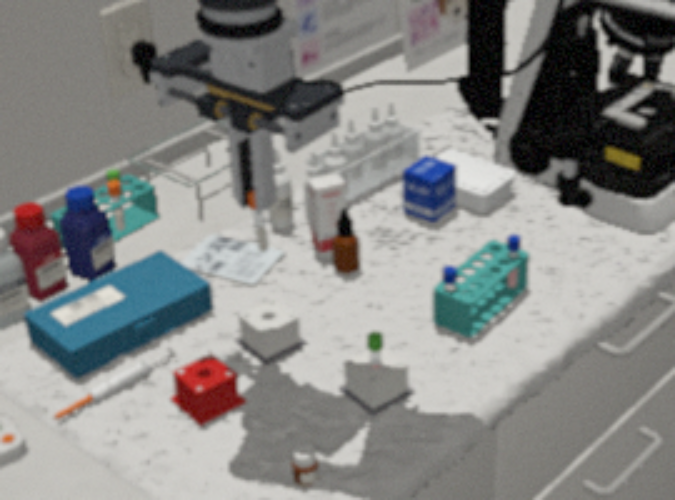

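View pics/w13.png

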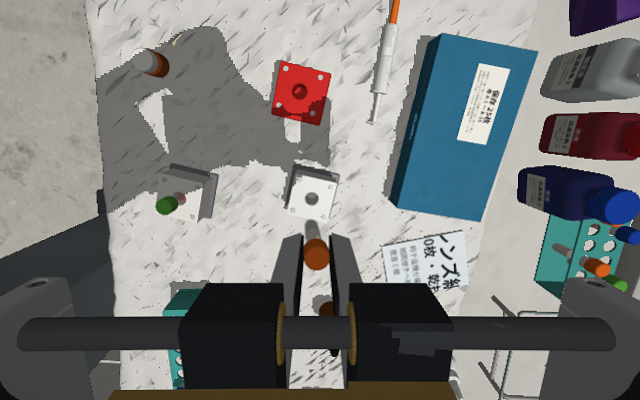

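```bash
python3 -c "
from h import *
plan([431,195,165],5.2,7,f=1)
"
```

```text
rot/row deg 0.06022817641636019 mm/row 35.074130694013704
0, 0.001, 0, -0.0007, -0.0273, -0.0221, 1, 0, 0.001, 0, -0.0006, -0.0272, -0.0221, 1, 0, 0.001, 0, -0.0006, -0.0272, -0.0221, 1, 0, 0.001, 0, -0.0006, -0.0272, -0.0221, 1, 0, 0.001, 0, -0.0005, -0.0272, -0.0221, 1, 0, 0.001, 0, -0.0005, -0.0272, -0.0221, 1, 0, 0.001, 0, -0.0005, -0.0272, -0.0221, 1
```

Emit:
play_rows(motion=[0, 0.001, 0, 0, -0.018, -0.015, 1, 0, 0.001, 0, 0, -0.027, -0.022, 1, 0, 0.001, 0, 0, -0.027, -0.022, 1, 0, 0.001, 0, 0, -0.027, -0.022, 1, 0, 0.001, 0, 0, -0.027, -0.022, 1, 0, 0.001, 0, 0, -0.027, -0.022, 1, 0, 0.001, 0, 0, -0.022, -0.018, 1, 0, 0.001, 0, 0, -0.016, -0.012, 1, 0, 0, 0, 0, 0, 0, 1])

```text
clock: 11.5
eef_pos: [419.1, 184.9, 147.8]
eef_rot: [-2.943, 1.55, -2.853]
wrist_force: [-0.4, 0.4, -0.2]
finger_gap: 15.8
```

```bash
python3 -c "
from h import *
s,R=st()
cap('wrist',(290,180,340,310),(3,18),'pics/w14.png')
"
```

```text
t 11.5 q [0.335 0.168 1.826 0.001 1.168 0.245] p [419.07  184.903 147.841] F [-0.409  0.353 -0.201] gap 15.8
[[-0.02  -0.09   0.996]
 [-0.006  0.996  0.09 ]
 [-1.    -0.004 -0.02 ]]
wrist n 671 499 ztop 163.30586989042354 mean [421.547 185.385 162.334] circ 421.9255676269531 185.3542938232422 7.941532611846924
```

View pics/w14.png

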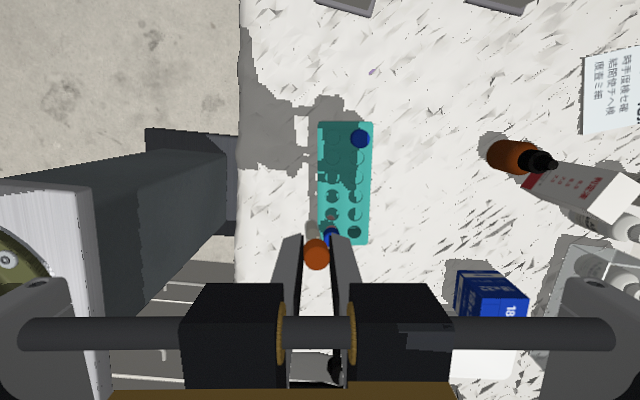

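```bash
cat >> h.py <<'E'
def rackfit(cam,save=None):
    p,D=camera(cam); c=camera_params(cam); P=cloud(c,D)
    h=cv2.cvtColor(p,cv2.COLOR_BGR2HSV)
    m=(h[...,0]>78)&(h[...,0]<97)&(h[...,1]>70)&(P[...,2]>39)&(P[...,2]<51)&(abs(P[...,0]-443)<80)&(abs(P[...,1]-205)<90)
    q=P[m]; rect=cv2.minAreaRect(q[:,:2].astype(np.float32)); print(cam,len(q),'z',np.median(q[:,2]),rect)
    mb=(h[...,0]>105)&(h[...,0]<130)&(h[...,1]>120)&(P[...,2]>62)&(P[...,2]<75)&(abs(P[...,0]-443)<60)&(abs(P[...,1]-205)<80)
    n,l,stt,cen=cv2.connectedComponentsWithStats(mb.astype(np.uint8))
    for i in range(1,n):
        if stt[i,4]>15:
            t=P[l==i]; print(' blue',cen[i],stt[i,4],cv2.minEnclosingCircle(t[:,:2].astype(np.float32)),t.mean(0))
    if save: cv2.imwrite(save,p)
    return P,m,p
E
python3 -c "
from h import *
P,m,p=rackfit('wrist')
cv2.imwrite('pics/crop15.png',cv2.resize(p[100:270,270:410],None,fx=3.5,fy=3.5,interpolation=2))
cv2.imwrite('pics/m15.png',cv2.resize((m[100:270,270:410]*255).astype('uint8'),None,fx=3.5,fy=3.5))
rackfit('top')
"
```

```text
wrist 4205 z 45.18869627542864 ((443.06103515625, 204.3801727294922), (49.701324462890625, 117.62765502929688), 5.239568710327148)
 blue [358.565 139.156] 269 ((450.0498046875, 250.4427490234375), 7.533616065979004) [449.73  250.452  66.978]
 blue [326.388 237.06 ] 67 ((434.45770263671875, 159.3162841796875), 6.677525520324707) [431.832 161.235  66.289]
top 91 z 46.10993558577468 ((436.9600524902344, 257.3396911621094), (50.391204833984375, 15.052342414855957), 16.395565032958984)
```

View pics/crop15.png

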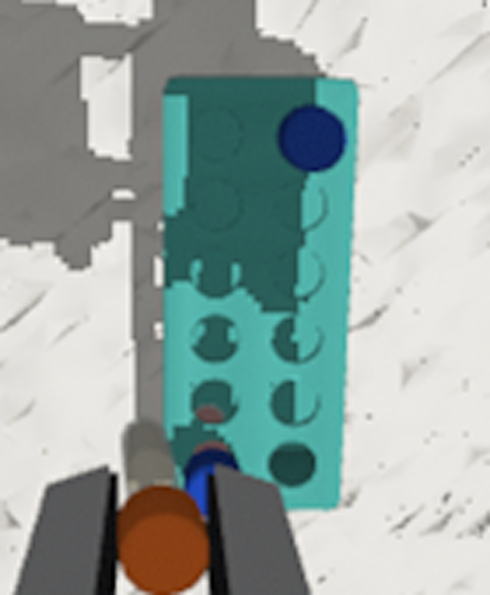

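View pics/m15.png

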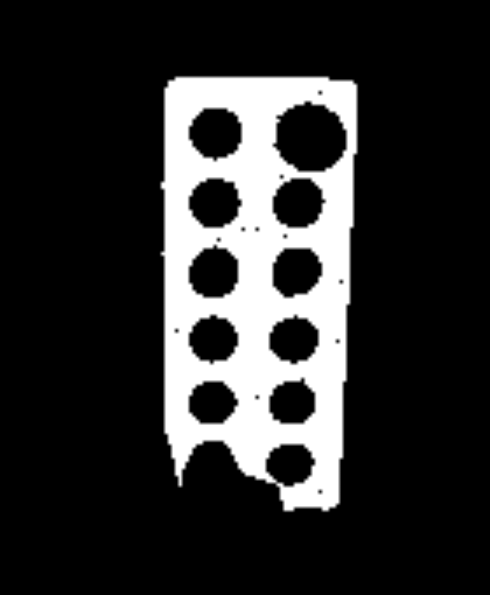

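```bash
python3 -c "
from h import *
p,D=camera('wrist'); c=camera_params('wrist')
P=cloud(c,D); h=cv2.cvtColor(p,cv2.COLOR_BGR2HSV)
m=(h[...,0]>78)&(h[...,0]<97)&(h[...,1]>70)&(P[...,2]>39)&(P[...,2]<51)&(abs(P[...,0]-443)<80)&(abs(P[...,1]-205)<90)
m=cv2.morphologyEx(m.astype(np.uint8),cv2.MORPH_CLOSE,np.ones((2,2)))
n,l,stt,cen=cv2.connectedComponentsWithStats(1-m,connectivity=4)
o=c['T'][:3,3]
for i in range(1,n):
    if 80<stt[i,4]<800:
        s=und(c,[cen[i]])[0]; d=c['T'][:3,:3]@np.r_[s,1]; X=o+d*(45-o[2])/d[2]
        a=np.radians(5.24); v=X[:2]-[443.06,204.38]; print(cen[i],stt[i,4],X, 'rack',v@[np.cos(a),np.sin(a)],v@[-np.sin(a),np.cos(a)])
plan([428.3,211.7,135],5.2,3,f=1)
"
```

```text
[357.954 141.039] 307 [452.511 248.211  45.   ] rack 13.414668456892995 42.784688672755394
[330.895 139.703] 172 [428.147 247.167  45.   ] rack -10.942627974453563 43.970611232218495
[330.723 159.535] 159 [429.84  229.436  45.   ] rack -10.87690562501402 26.15839527863289
[354.619 159.619] 160 [451.612 231.378  45.   ] rack 10.981491618261911 26.104427318754382
[330.596 179.503] 161 [431.646 210.936  45.   ] rack -10.767166203490412 7.570755080074596
[354.025 179.261] 157 [453.337 213.209  45.   ] rack 11.040264015209512 7.853051736969487
[330.338 198.359] 142 [433.281 192.831  45.   ] rack -10.792968540850499 -10.607302407574752
[353.5 198.5] 140 [455.135 194.781  45.   ] rack 11.14749180986828 -10.661433719538
[330.    216.415] 130 [434.81  174.896  45.   ] rack -10.90776198145965 -28.607522243769097
[352.87  216.542] 131 [456.743 176.893  45.   ] rack 11.11529201637333 -28.62181617126783
rot/row deg 0.36335895784825184 mm/row 9.71631332416599
0, -0.006, 0.001, 0.0044, 0.008, 0.0034, 1, 0, -0.006, 0.001, 0.0044, 0.008, 0.0033, 1, 0, -0.006, 0.001, 0.0044, 0.008, 0.0033, 1
```

```bash
python3 -c "
from h import *
plan([429,211.6,112],5.2,4,f=1)
"
```

```text
rot/row deg 0.27251921838618887 mm/row 11.176714196798338
0, -0.005, 0.001, 0.009, 0.006, 0.0028, 1, 0, -0.005, 0.001, 0.009, 0.006, 0.0028, 1, 0, -0.005, 0.001, 0.0091, 0.006, 0.0027, 1, 0, -0.005, 0.001, 0.0091, 0.006, 0.0027, 1
```

Emit:
play_rows(motion=[0, -0.005, 0.001, 0.0085, 0.006, 0.0028, 1, 0, -0.005, 0.001, 0.0085, 0.006, 0.0028, 1, 0, -0.005, 0.001, 0.0085, 0.006, 0.0027, 1, 0, -0.005, 0.001, 0.0085, 0.006, 0.0027, 1, 0, 0, 0, 0, 0, 0, 1])

```text
clock: 12.2
eef_pos: [429.9, 215.8, 109.3]
eef_rot: [0.412, 1.57, 0.505]
wrist_force: [0.2, -0.5, -0.5]
finger_gap: 15.8
```

```bash
python3 -c "
from h import *
s,R=st()
cap('wrist',(290,180,340,310),(3,18))
P,m,p=rackfit('wrist','pics/w16.png')
cv2.imwrite('pics/crop16.png',cv2.resize(p[100:290,250:410],None,fx=4,fy=4,interpolation=2))
a=P[100:255,290:345]; k=(abs(a[...,0]-431)<25)&(abs(a[...,1]-212)<25)
for z in range(52,140,8):
    b=a[k&(a[...,2]>z)&(a[...,2]<=z+8)]
    if len(b)>3: print(z,len(b),b.min(0),b.max(0))
"
```

```text
t 12.2 q [0.389 0.255 1.819 0.    1.066 0.295] p [429.948 215.793 109.286] F [ 0.239 -0.454 -0.482] gap 15.8
[[ 0.001 -0.093  0.996]
 [ 0.     0.996  0.093]
 [-1.     0.     0.001]]
wrist n 670 497 ztop 125.20763765806399 mean [431.617 215.128 124.316] circ 431.8442687988281 214.75950622558594 7.879685878753662
wrist 3508 z 45.63038067534991 ((442.65911865234375, 203.75576782226562), (49.625396728515625, 118.21166229248047), 5.183531284332275)
 blue [344.648 182.003] 338 ((449.8211975097656, 249.6887664794922), 7.589804649353027) [449.681 250.102  67.29 ]
 blue [313.882 289.441] 272 ((435.0351257324219, 158.13246154785156), 7.602475643157959) [435.157 159.272  66.794]
60 18 [422.517 214.747  65.25 ] [432.468 218.579  67.975]
68 48 [422.591 213.564  68.274] [433.143 218.838  75.941]
76 49 [422.961 213.085  76.081] [433.018 218.869  83.993]
84 57 [423.834 214.422  84.467] [433.691 219.025  91.721]
92 72 [424.142 212.982  92.015] [434.308 218.978  99.997]
100 37 [424.972 215.133 100.013] [434.014 219.237 105.744]
108 143 [415.027 214.217 109.195] [445.829 226.088 115.904]
116 301 [415.172 213.929 116.013] [447.326 226.619 123.973]
124 296 [415.816 216.054 124.035] [446.753 226.342 131.996]
132 161 [416.332 221.79  132.041] [445.974 226.623 139.814]
```

View pics/crop16.png

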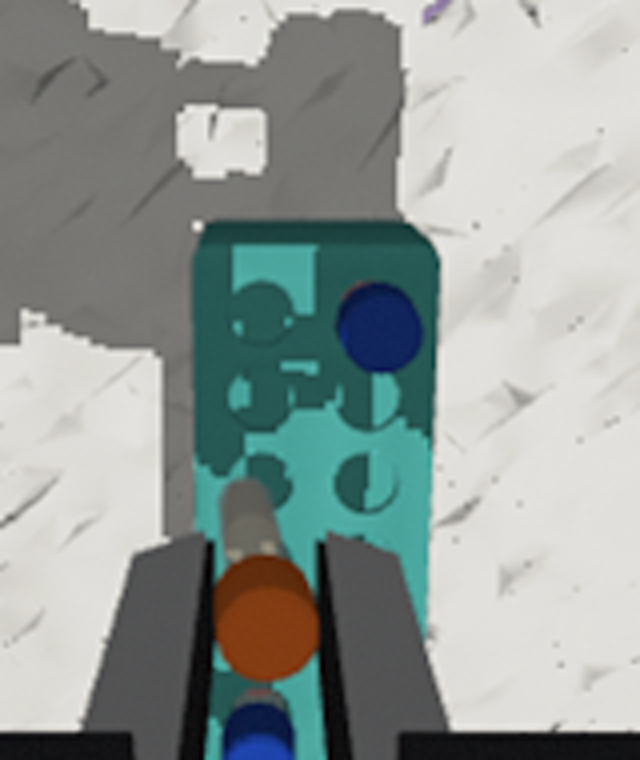

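Emit:
play_rows(motion=[0, -0.028, 0.008, 0, -0.0012, 0, 1, 0, -0.028, 0.008, 0, -0.0012, 0, 1, 0, 0, 0, 0, 0, 0, 1])

```text
clock: 12.6
eef_pos: [431.0, 212.8, 111.4]
eef_rot: [0.278, 1.507, 0.371]
wrist_force: [0.4, -0.9, -0.8]
finger_gap: 15.4
```

```bash
cat >> h.py <<'E'
def tube(P,zlo,zhi,cx,cy):
    a=P[100:300,285:350]; k=(abs(a[...,0]-cx)<16)&(abs(a[...,1]-cy)<16)
    for z in range(zlo,zhi,7):
        b=a[k&(a[...,2]>z)&(a[...,2]<=z+7)]
        if len(b)>3: print(z,len(b),'xmid',(b[:,0].min()+b[:,0].max())/2,'w',np.ptp(b[:,0]),'yc',b[:,1].max()-5.6)
E
python3 -c "
from h import *
s,R=st()
cap('wrist',(290,180,340,310),(3,18))
P,m,p=rackfit('wrist')
cv2.imwrite('pics/crop17.png',cv2.resize(p[100:290,250:410],None,fx=4,fy=4,interpolation=2))
tube(P,55,105,430,213)
"
```

```text
t 12.6 q [ 0.383  0.217  1.863 -0.001  0.998  0.29 ] p [431.003 212.763 111.394] F [ 0.395 -0.93  -0.85 ] gap 15.4
[[ 0.059 -0.093  0.994]
 [ 0.023  0.995  0.092]
 [-0.998  0.017  0.061]]
wrist n 679 503 ztop 126.69409797412214 mean [431.876 212.067 125.896] circ 432.2522277832031 211.7871856689453 7.858072757720947
wrist 3343 z 44.88066046984116 ((442.5792541503906, 203.86648559570312), (49.40859603881836, 117.87813568115234), 5.1830291748046875)
 blue [339.225 178.71 ] 334 ((449.5613708496094, 249.94017028808594), 7.665727615356445) [449.354 250.191  66.617]
 blue [309.506 287.456] 259 ((435.0281066894531, 158.3864288330078), 7.267479419708252) [434.983 159.199  66.427]
62 15 xmid 431.0404669373844 w 10.130915390690177 yc 211.38505861066946
69 40 xmid 430.74766197020506 w 9.742099288022587 yc 211.70757131335432
76 48 xmid 431.03388857519445 w 10.296299733108867 yc 211.58068074848615
83 48 xmid 431.23026788495076 w 9.88006030910509 yc 211.65195233920028
90 55 xmid 431.29618521799284 w 10.36793943228082 yc 211.40187205557027
97 58 xmid 430.88131027120414 w 9.627956632894438 yc 211.49945898016122
104 18 xmid 429.02952735921775 w 9.981603509104957 yc 212.10899950292716
```

View pics/crop17.png

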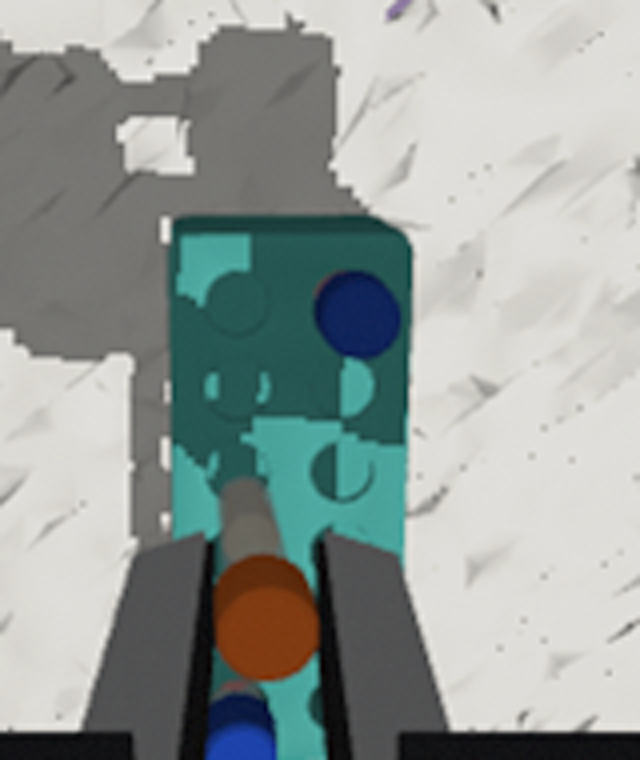

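Emit:
play_rows(motion=[0, 0, 0, 0.004, 0, -0.0006, 1, 0, 0, 0, 0.004, 0, -0.0003, 1, 0, 0, 0, 0.003, 0, -0.0003, 1, 0, 0, 0, 0, 0, 0, 1])

```text
clock: 13.1
eef_pos: [431.0, 213.2, 99.5]
eef_rot: [0.279, 1.509, 0.372]
wrist_force: [0.6, 0.2, -0.8]
finger_gap: 15.6
```

```bash
python3 -c "
from h import *
s,R=st()
cap('wrist',(290,180,340,310),(3,18))
P,m,p=rackfit('wrist')
cv2.imwrite('pics/crop18.png',cv2.resize(p[100:290,250:410],None,fx=4,fy=4,interpolation=2))
tube(P,49,100,430,213)
"
```

```text
t 13.1 q [ 0.383  0.236  1.871 -0.001  0.973  0.291] p [431.023 213.159  99.539] F [ 0.577  0.178 -0.779] gap 15.6
[[ 0.057 -0.093  0.994]
 [ 0.022  0.996  0.092]
 [-0.998  0.017  0.059]]
wrist n 682 514 ztop 115.01205288394303 mean [431.78  212.396 114.091] circ 432.26983642578125 211.76046752929688 7.983340263366699
wrist 3667 z 45.16580011531195 ((442.71337890625, 203.8266143798828), (49.44636154174805, 118.10481262207031), 5.3157782554626465)
 blue [341.687 181.893] 374 ((449.91485595703125, 249.9167938232422), 7.927074432373047) [449.439 250.186  66.903]
 blue [310.181 295.137] 299 ((435.16058349609375, 158.2323760986328), 7.624281406402588) [434.909 159.431  66.54 ]
49 10 xmid 430.9039643195836 w 9.995875826720862 yc 211.35361366359132
56 38 xmid 430.6951116995548 w 9.725887234919071 yc 211.81011027468836
63 47 xmid 430.9059715753828 w 10.41292899031339 yc 211.63726290197033
70 46 xmid 431.1344861215757 w 10.0321777850275 yc 211.93016583583358
77 54 xmid 431.1228820593603 w 10.073772087203338 yc 211.79398886720577
84 57 xmid 430.98607591292927 w 10.010542480152026 yc 211.55378006178296
91 29 xmid 430.91755860386263 w 9.078998332270999 yc 211.93567345980958
98 130 xmid 430.57426572968416 w 28.562132534364252 yc 218.14354412520012
```

View pics/crop18.png

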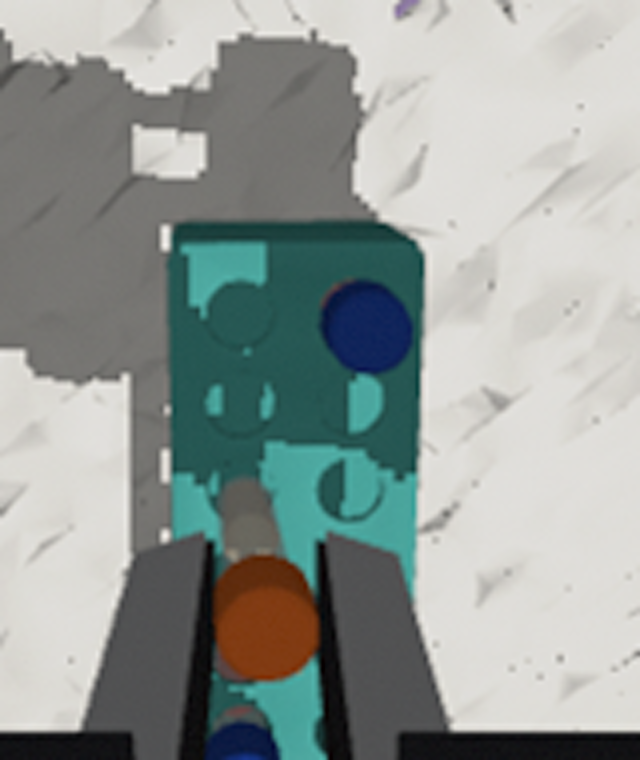

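Emit:
play_rows(motion=[0, 0, 0, 0.004, 0, -0.0005, 1, 0, 0, 0, 0.004, 0, -0.0004, 1, 0, 0, 0, 0.004, 0, -0.0002, 1, 0, 0, 0, 0, 0, 0, 1])

```text
clock: 13.6
eef_pos: [430.8, 213.4, 86.9]
eef_rot: [0.279, 1.509, 0.372]
wrist_force: [0.1, -0.6, 0.7]
finger_gap: 15.7
```

```bash
python3 -c "
from h import *
s,R=st()
cap('wrist',(290,180,340,310),(3,18))
P,m,p=rackfit('wrist')
cv2.imwrite('pics/crop19.png',cv2.resize(p[100:290,250:410],None,fx=4,fy=4,interpolation=2))
tube(P,45,88,430,213)
"
```

```text
t 13.6 q [ 0.384  0.255  1.882 -0.001  0.942  0.292] p [430.762 213.428  86.913] F [ 0.07  -0.636  0.707] gap 15.7
[[ 0.058 -0.093  0.994]
 [ 0.022  0.996  0.092]
 [-0.998  0.017  0.06 ]]
wrist n 674 505 ztop 102.46911425616717 mean [431.579 212.706 101.608] circ 431.88104248046875 212.29806518554688 7.992370128631592
wrist 3934 z 45.17707813143046 ((442.7424621582031, 204.00213623046875), (49.3497428894043, 117.94967651367188), 5.293131351470947)
 blue [344.438 185.726] 413 ((449.7121276855469, 249.7589569091797), 7.738019943237305) [449.386 250.16   66.907]
 blue [311.201 304.871] 334 ((435.453125, 158.2054443359375), 7.721868991851807) [435.019 159.238  66.53 ]
45 585 xmid 430.70655306579675 w 30.429759798778377 yc 223.38300612379317
52 47 xmid 430.70824680066846 w 10.291497445578386 yc 212.29718027330185
59 50 xmid 430.9466791979628 w 9.987489702623805 yc 212.20154202970278
66 52 xmid 430.91012740885833 w 10.107513948514224 yc 211.96627604726757
73 59 xmid 430.7967690702559 w 9.92996859778549 yc 212.22244335921292
80 17 xmid 429.06919123682417 w 10.683026339597689 yc 212.88303825790408
87 178 xmid 430.00194051611976 w 31.309445284755384 yc 218.57283864090923
```

View pics/crop19.png

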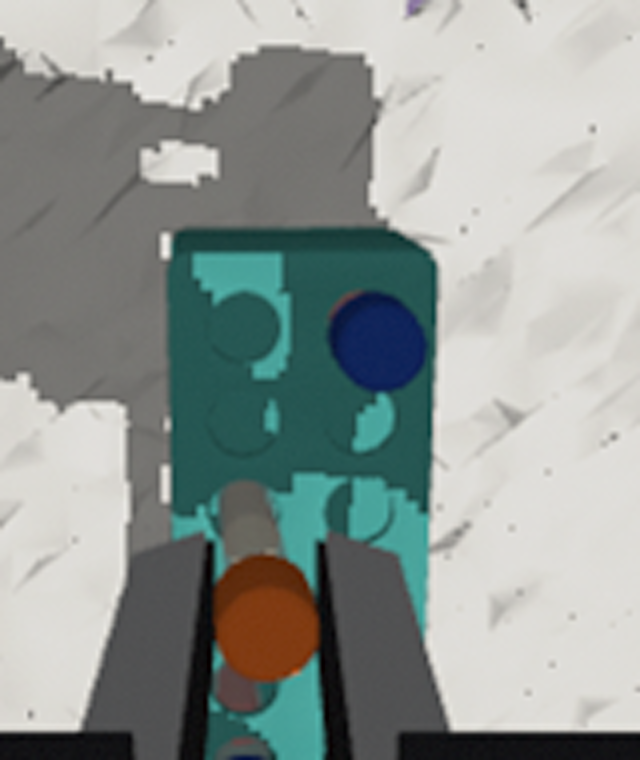

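Emit:
play_rows(motion=[0, 0, 0, 0.005, -0.0002, -0.0004, 1, 0, 0, 0, 0.005, -0.0002, -0.0003, 1, 0, 0, 0, 0.005, -0.0002, -0.0003, 1, 0, 0, 0, 0.005, -0.0002, -0.0003, 1, 0, 0, 0, 0.005, -0.0001, -0.0003, 1, 0, 0, 0, 0.004, 0, -0.0002, 1, 0, 0, 0, 0, 0, 0, 1])

```text
clock: 14.4
eef_pos: [430.9, 213.0, 55.6]
eef_rot: [0.279, 1.508, 0.372]
wrist_force: [-0.4, -0.0, -0.4]
finger_gap: 15.8
```

```bash
python3 -c "
from h import *
s,R=st()
cap('wrist',(290,180,340,310),(3,18))
P,m,p=rackfit('wrist')
cv2.imwrite('pics/crop20.png',cv2.resize(p[100:290,250:410],None,fx=4,fy=4,interpolation=2))
"
```

```text
t 14.4 q [ 0.383  0.306  1.904 -0.001  0.869  0.291] p [430.916 213.019  55.618] F [-0.389 -0.02  -0.423] gap 15.8
[[ 0.058 -0.093  0.994]
 [ 0.023  0.996  0.092]
 [-0.998  0.017  0.06 ]]
wrist n 675 507 ztop 71.09069159479444 mean [431.725 212.35   70.25 ] circ 432.0755310058594 212.15821838378906 7.851836681365967
wrist 4941 z 45.23683886311085 ((442.1852111816406, 209.81338500976562), (49.41396713256836, 106.1867446899414), 5.1848931312561035)
 blue [352.38 195.55] 569 ((449.9248046875, 249.4497833251953), 7.9423298835754395) [449.35  250.092  66.904]
```

View pics/crop20.png

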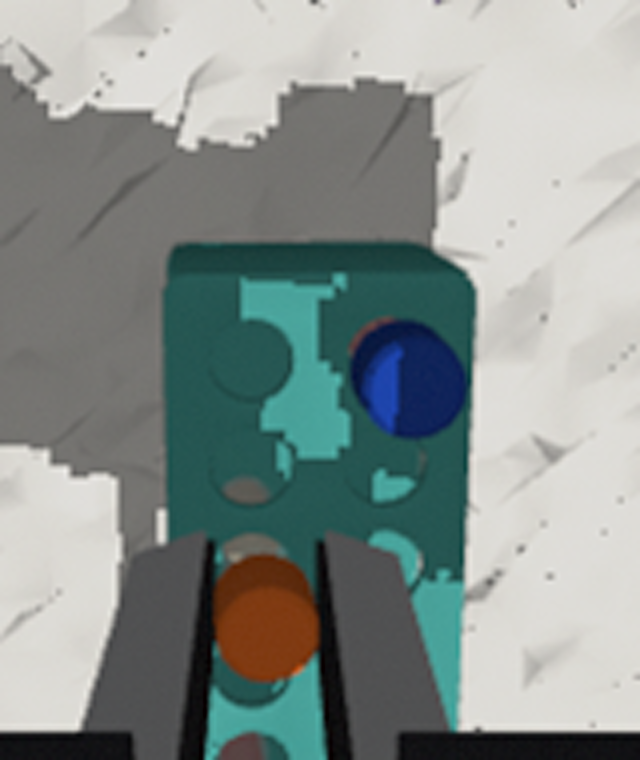

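Emit:
play_rows(motion=[0, 0, 0, 0.002, 0, -0.0003, 1, 0, 0, 0, 0.0015, 0, -0.0002, 1, 0, 0, 0, 0, 0, 0, 1])

```text
clock: 14.8
eef_pos: [431.1, 213.3, 52.9]
eef_rot: [0.28, 1.507, 0.373]
wrist_force: [-0.1, -0.4, -0.6]
finger_gap: 15.4
```

```bash
python3 -c "
from h import *
s,R=st()
cap('wrist',(290,180,340,310),(3,18))
"
```

```text
t 14.8 q [ 0.384  0.311  1.906 -0.001  0.86   0.292] p [431.14  213.315  52.89 ] F [-0.135 -0.393 -0.569] gap 15.4
[[ 0.06  -0.093  0.994]
 [ 0.023  0.995  0.092]
 [-0.998  0.018  0.062]]
wrist n 673 504 ztop 68.1918643631062 mean [431.84  212.546  67.311] circ 432.2479553222656 212.26307678222656 7.837604522705078
```

Emit:
play_rows(motion=[0, 0, 0, 0, 0, 0, 0.35, 0, 0, 0, 0, 0, 0, 0.35, 0, 0, 0, 0, 0, 0, 0.35, 0, 0, 0, 0, 0, 0, 0.35])

```text
clock: 15.25
eef_pos: [431.4, 213.4, 53.3]
eef_rot: [0.28, 1.506, 0.373]
wrist_force: [-0.8, -0.5, 0.6]
finger_gap: 30.6
```

```bash
python3 -c "
from h import *
s,R=st()
cap('wrist',(280,180,350,310),(3,18))
plan([431,213,120],5.2,4,f=0.35)
"
```

```text
t 15.25 q [ 0.384  0.31   1.906 -0.001  0.861  0.292] p [431.37  213.396  53.272] F [-0.801 -0.451  0.613] gap 30.6
[[ 0.06  -0.093  0.994]
 [ 0.024  0.995  0.092]
 [-0.998  0.018  0.062]]
wrist n 651 491 ztop 67.54896231240332 mean [430.643 213.222  66.737] circ 430.97247314453125 212.6263885498047 7.877806186676025
rot/row deg 0.9298928541395846 mm/row 16.68555196740197
0.001, 0.016, -0.004, -0.0167, 0.0002, 0.0009, 0.35, 0.001, 0.016, -0.004, -0.0167, 0.0001, 0.0007, 0.35, 0.001, 0.016, -0.004, -0.0167, 0.0001, 0.0004, 0.35, 0.001, 0.016, -0.004, -0.0167, 0, 0.0002, 0.35
```

Emit:
play_rows(motion=[0, 0, 0, -0.012, 0, 0.0007, 0.35, 0, 0, 0, -0.015, 0, 0.0009, 0.35, 0, 0.02, -0.005, -0.018, 0, 0.001, 0.1, 0, 0.02, -0.005, -0.018, 0, 0.0006, -0.6, 0, 0.02, -0.005, -0.018, 0, 0, -0.6, 0, 0, 0, 0, 0, 0, -0.6])

```text
clock: 15.9
eef_pos: [430.6, 212.0, 141.4]
eef_rot: [1.097, 1.568, 1.19]
wrist_force: [0.1, 0.4, -0.6]
finger_gap: 59.2
```

```bash
python3 -c "
from h import *
s,R=st()
P,m,p=rackfit('wrist','pics/w21.png')
cap('wrist',(270,150,380,310),(3,18))
plan([443,204,120],5.2,2,f=-0.6)
p,D=camera('scene'); cv2.imwrite('pics/s21.png',cv2.resize(p[150:290,250:420],None,fx=4,fy=4,interpolation=2))
"
```

```text
t 15.9 q [0.38  0.21  1.792 0.002 1.138 0.286] p [430.58  212.032 141.361] F [ 0.128  0.41  -0.616] gap 59.2
[[ 0.001 -0.093  0.996]
 [ 0.003  0.996  0.093]
 [-1.     0.003  0.001]]
wrist 4097 z 43.59237493169968 ((441.7237548828125, 203.85113525390625), (49.6414909362793, 117.55384826660156), 5.339685916900635)
 blue [340.942 170.795] 259 ((448.90234375, 249.67884826660156), 7.554149627685547) [448.805 249.908  65.333]
 blue [313.889 268.637] 190 ((434.4591369628906, 158.32427978515625), 7.338995933532715) [434.448 158.594  65.355]
wrist n 286 228 ztop 66.64826980555063 mean [429.767 212.541  65.716] circ 429.765869140625 212.29151916503906 7.471836090087891
rot/row deg 0.09065426296469162 mm/row 12.193820336086741
0.001, -0.001, -0.001, 0.0094, -0.0044, 0.0064, -0.6, 0.001, -0.001, -0.001, 0.0094, -0.0044, 0.0064, -0.6
```

View pics/w21.png

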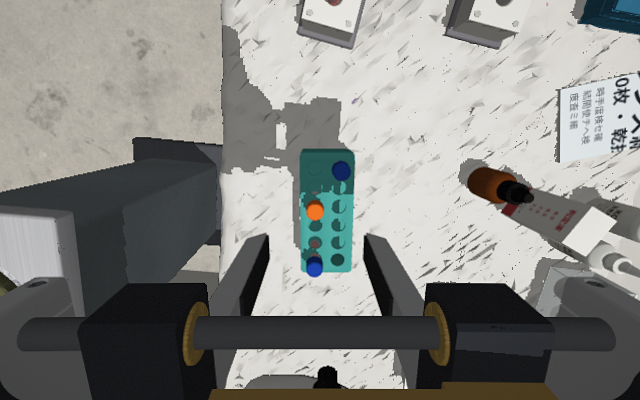

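View pics/s21.png

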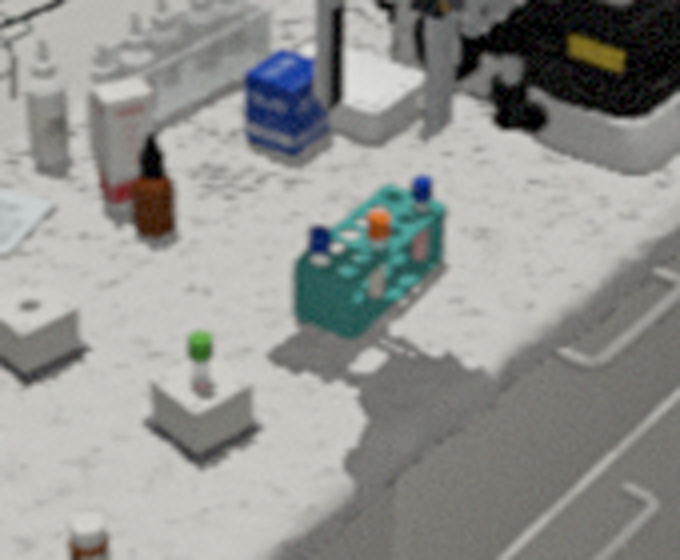

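```bash
python3 -c "
from h import *
plan([442.4,204.4,95],5.2,4,f=-0.6)
"
```

```text
rot/row deg 0.051464967807210056 mm/row 11.422474782960036
0.001, -0.001, 0, 0.0108, -0.0021, 0.0032, -0.6, 0.001, -0.001, 0, 0.0108, -0.0021, 0.0032, -0.6, 0.001, -0.001, 0, 0.0108, -0.0021, 0.0032, -0.6, 0.001, -0.001, 0, 0.0108, -0.0021, 0.0031, -0.6
```

Emit:
play_rows(motion=[0.001, -0.001, 0, 0.0108, -0.0021, 0.003, -0.6, 0, 0, 0, 0.0108, -0.0021, 0.003, -0.6, 0, 0, 0, 0.0108, -0.0021, 0.003, -0.6, 0, 0, 0, 0.01, -0.0021, 0.003, -0.6, 0, 0, 0, 0, 0, 0, -0.6])

```text
clock: 16.55
eef_pos: [440.9, 202.7, 88.3]
eef_rot: [3.126, 1.564, -3.065]
wrist_force: [-0.4, -0.0, 0.4]
finger_gap: 75.4
```

```bash
python3 -c "
from h import *
s,R=st()
P,m,p=rackfit('wrist','pics/w22.png')
plan([442.4,204.4,75],5.2,2,f=-0.6)
"
```

```text
t 16.55 q [0.354 0.298 1.82  0.002 1.03  0.262] p [440.897 202.712  88.304] F [-0.382 -0.035  0.436] gap 75.4
[[-0.006 -0.092  0.996]
 [-0.     0.996  0.092]
 [-1.     0.    -0.006]]
wrist 6212 z 45.62756100139228 ((442.53680419921875, 203.8896484375), (49.70284652709961, 117.96467590332031), 5.0749287605285645)
 blue [333.885 168.136] 434 ((449.726318359375, 249.91282653808594), 7.7677388191223145) [449.679 250.28   67.381]
 blue [301.373 288.524] 332 ((435.20928955078125, 158.73297119140625), 7.4030842781066895) [435.367 159.582  66.928]
rot/row deg 0.17143282804781376 mm/row 7.056383969590417
0.001, -0.003, 0, 0.007, 0.0007, 0.0008, -0.6, 0.001, -0.003, 0, 0.007, 0.0007, 0.0008, -0.6
```

View pics/w22.png

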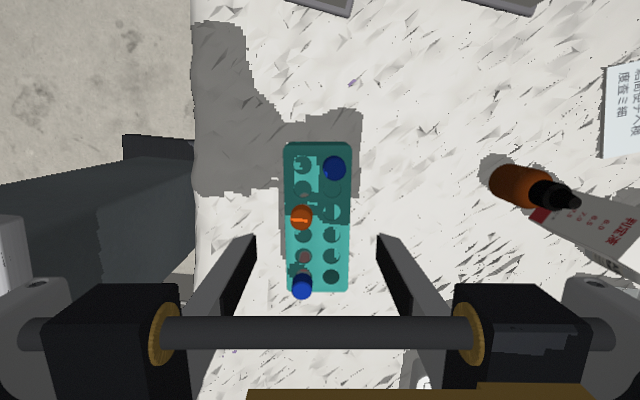

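Emit:
play_rows(motion=[0, -0.003, 0, 0.01, 0.0008, 0.0008, -0.6, 0, -0.003, 0, 0.012, 0.0008, 0.0008, -0.6, 0, 0, 0, 0.012, 0, 0, -0.6, 0, 0, 0, 0.01, 0, 0, -0.6, 0, 0, 0, 0.006, 0, 0, -0.6, 0, 0, 0, 0, 0, 0, -0.6])

```text
clock: 17.2
eef_pos: [442.7, 205.2, 35.6]
eef_rot: [0.338, 1.569, 0.43]
wrist_force: [1.0, 0.3, -0.6]
finger_gap: 74.9
```

```bash
python3 -c "
from h import *
s,R=st()
p,D=camera('wrist'); cv2.imwrite('pics/w23.png',p)
plan([442.4,204.4,24.8],5.2,2,f=-0.6)
"
```

```text
t 17.2 q [0.359 0.384 1.851 0.    0.904 0.267] p [442.736 205.154  35.57 ] F [ 1.05   0.342 -0.567] gap 74.9
[[ 0.002 -0.092  0.996]
 [ 0.001  0.996  0.092]
 [-1.     0.001  0.002]]
rot/row deg 0.08600436657376834 mm/row 5.63628153766304
0.001, 0.001, 0, 0.0056, -0.0004, -0.0003, -0.6, 0.001, 0.001, 0, 0.0056, -0.0004, -0.0003, -0.6
```

View pics/w23.png

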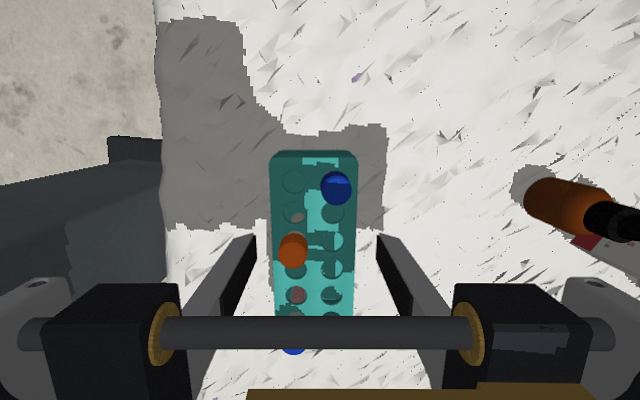

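Emit:
play_rows(motion=[0, 0, 0, 0.006, -0.0004, 0, -0.6, 0, 0.001, 0, 0.005, -0.0003, 0, -0.6, 0, 0, 0, 0, 0, 0, 0.2, 0, 0, 0, 0, 0, 0, 1, 0, 0, 0, 0, 0, 0, 1, 0, 0, 0, 0, 0, 0, 1, 0, 0, 0, 0, 0, 0, 1, 0, 0, 0, 0, 0, 0, 1], newtons=40)

```text
clock: 18.05
eef_pos: [443.6, 204.7, 25.3]
eef_rot: [0.404, 1.567, 0.496]
wrist_force: [0.7, 0.3, -1.1]
finger_gap: 46.6
```

```bash
python3 -c "
from h import *
s,R=st()
p,D=camera('wrist'); cv2.imwrite('pics/w24.png',p)
"
```

```text
t 18.05 q [0.357 0.403 1.855 0.001 0.88  0.265] p [443.628 204.723  25.251] F [ 0.73   0.289 -1.097] gap 46.6
[[ 0.003 -0.092  0.996]
 [ 0.002  0.996  0.092]
 [-1.     0.001  0.003]]
```

View pics/w24.png

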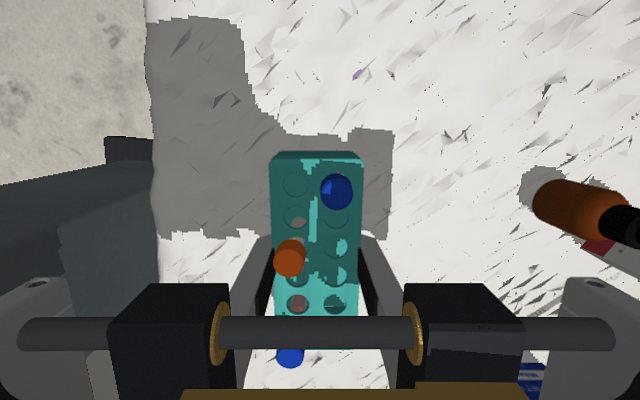

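Emit:
play_rows(motion=[0, 0, 0, 0, 0, 0, 1, 0, 0, 0, -0.004, 0, 0, 1, 0, 0, 0, -0.006, 0, 0, 1, 0, 0, 0, -0.008, 0, 0, 1, 0, 0, 0, -0.008, 0, 0, 1, 0, 0, 0, 0, 0, 0, 1])

```text
clock: 18.7
eef_pos: [443.7, 204.7, 54.0]
eef_rot: [0.371, 1.567, 0.463]
wrist_force: [0.4, -0.9, -1.5]
finger_gap: 46.9
```

```bash
cat >> h.py <<'E'
def level(z0,save):
    s,R=st(); p,D=camera('wrist'); c=camera_params('wrist'); P=cloud(c,D); cv2.imwrite(save+'w.png',p)
    h=cv2.cvtColor(p,cv2.COLOR_BGR2HSV)
    m=(h[...,0]>78)&(h[...,0]<97)&(h[...,1]>70)&(abs(P[...,2]-z0)<8)&(abs(P[...,0]-443)<60)&(abs(P[...,1]-205)<80)
    q=P[m]; A=np.c_[q[:,:2]-q[:,:2].mean(0),np.ones(len(q))]
    for _ in range(4):
        sol=np.linalg.lstsq(A,q[:,2],rcond=None)[0]; r=q[:,2]-A@sol; k=abs(r)<1.5; A,q=A[k],q[k]
    print('rack top z',sol[2],'slopes deg x,y',np.degrees(sol[:2]),len(q))
    p,D=camera('scene'); cv2.imwrite(save+'s.png',cv2.resize(p[90:290,230:480],None,fx=3,fy=3,interpolation=2))
E
python3 -c "
from h import *
level(71,'pics/l1')
"
```

```text
t 18.7 q [0.357 0.353 1.841 0.001 0.943 0.265] p [443.749 204.7    54.025] F [ 0.37  -0.852 -1.527] gap 46.9
[[ 0.004 -0.092  0.996]
 [ 0.002  0.996  0.092]
 [-1.     0.002  0.004]]
rack top z 73.22436174892908 slopes deg x,y [-0.08  -0.013] 8661
```

View pics/l1s.png

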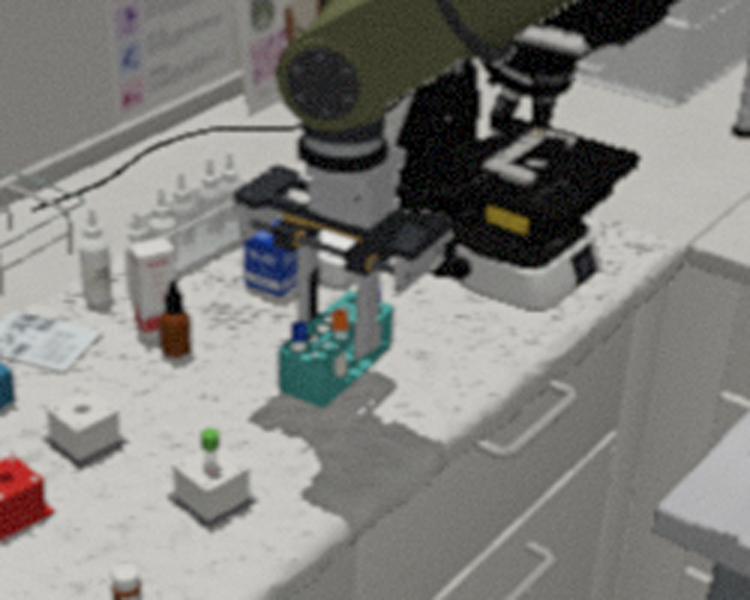

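Emit:
play_rows(motion=[0, 0, 0, -0.008, 0, 0, 1, 0, 0, 0, -0.015, 0, 0, 1, 0, 0, 0, -0.018, 0, 0, 1, 0, 0, 0, -0.018, 0, 0, 1, 0, 0, 0, -0.018, 0, 0, 1, 0, 0, 0, -0.015, 0, 0, 1, 0, 0, 0, -0.01, 0, 0, 1, 0, 0, 0, -0.005, 0, 0, 1, 0, 0, 0, 0, 0, 0, 1])

```text
clock: 19.7
eef_pos: [441.8, 203.9, 165.1]
eef_rot: [2.953, 1.57, 3.045]
wrist_force: [0.3, 0.0, -2.6]
finger_gap: 46.8
```

```bash
python3 -c "
from h import *
s=read_state(); level(19+s['eef_pos'][2],'pics/l2')
"
```

```text
t 19.7 q [0.357 0.199 1.746 0.    1.198 0.265] p [441.824 203.919 165.13 ] F [ 0.283  0.032 -2.62 ] gap 46.8
[[-0.001 -0.092  0.996]
 [ 0.     0.996  0.092]
 [-1.     0.    -0.001]]
rack top z 184.38400616231831 slopes deg x,y [-0.319 -0.098] 8772
```

View pics/l2s.png

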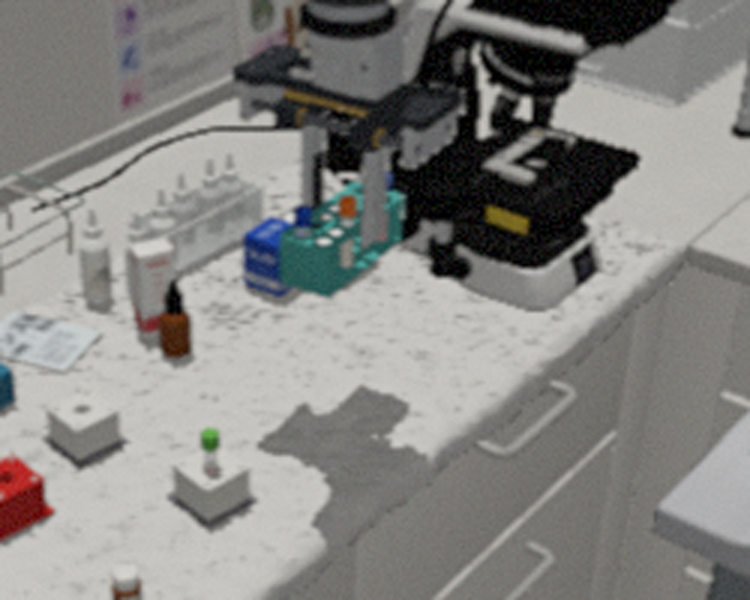

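View pics/l2w.png

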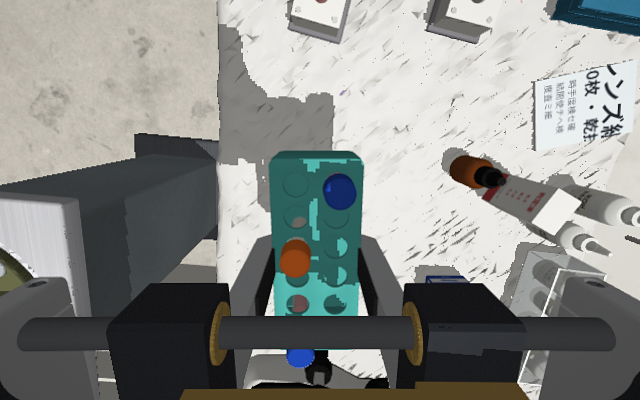

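```bash
python3 -c "
from h import *
for i in range(80):
    camera('wrist')
    if i%16==0:
        s=read_state(); print(s['clock'],s['eef_pos'],s['finger_gap'],abs(s['qd']).max())
level(184,'pics/l3')
"
```

```text
19.85 [441.453 203.78  164.06 ] 46.636362210541954 0.00474079203472488
20.65 [441.714 203.884 164.713] 46.66306415131959 0.0009312245058143438
21.45 [441.714 203.883 164.714] 47.15517946485076 0.0018658441602160303
22.25 [441.731 203.882 164.71 ] 46.479905512504395 0.0015293716186684046
23.05 [441.691 203.883 164.69 ] 46.742309411455025 0.0017152466435553125
t 23.8 q [0.357 0.199 1.746 0.    1.198 0.265] p [441.688 203.886 164.695] F [ 0.55  -0.298 -1.02 ] gap 46.9
[[-0.002 -0.092  0.996]
 [-0.     0.996  0.092]
 [-1.     0.    -0.002]]
rack top z 184.42534292501492 slopes deg x,y [-0.361 -0.106] 8760
```

View pics/l3w.png

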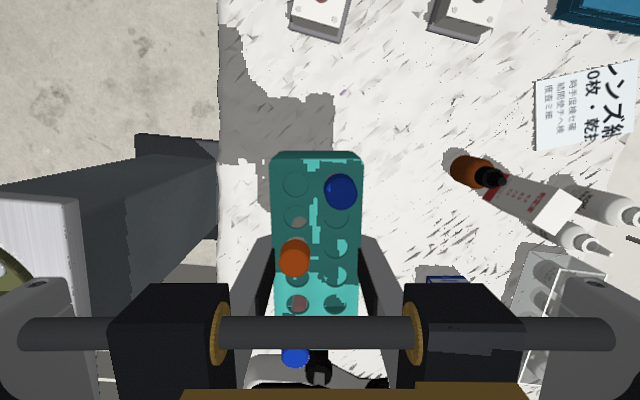

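Held steady for 4 s, level and 139 mm clear of the bench, with all three tubes in the rack. Handing in.

```bash
python3 -c "
from h import *
print(sign_off()); "
```

```text
the job is handed in; nothing more can be done
None
```

The orange-capped tube is now in the front rack, in the hole at x = -11.5, y = +9 mm, and released. I then gripped the rack across its middle at 40 N, lifted it, and handed the job in at about 24 s while still holding it up.

**Tube:** It was leaning about 3° in the grip, so I straightened it before inserting. Its cap top read about 67 mm above the bench, the same as the two blue caps, so it is fully down.

**Rack:** The underside is about 139 mm clear of the bench and level to about 0.4°. After the first 0.8 s of settling (0.7 mm) the tool moved less than 0.1 mm, so it was still for over 3 s. I held it with camera calls rather than zero-motion rows, because zero-motion rows drift slightly.

**Tubes in the rack:** The last wrist picture shows all three caps in place.

**Bystanders:** The green-capped tube, dropper bottle, vial and red look-alike stand were never touched; those in view in the last pictures were in place.

**Disagreement:** Two ways of measuring the hole position differed by about 1.4 mm along the rack. I went by the rack's outline, and the tube went in with no noticeable contact force.

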